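# Put the loose fixings away in the flip-cap tubes

### The job

Put every fixing that lies in the compartment tray into the tube whose cap has its own colour (brass goes with yellow, galvanised with grey): flip the cap open, drop the fixing in. When you finish, all four caps must be pressed fully shut, also any that you found ajar; leave the gate handle, padlock and coach bolt where they lie.

Things in the scene. Friction and masses are not known exactly. Their poses are not given: they have to be found in the camera images.
- brass_turn: brass cupboard turn: brass rose 34 mm across and 6 mm thick, thin stem 12 mm across, topped by a grip bar 30 mm along its x, 12 mm along its y, from 16 to 36 mm above the underside. Belongs in the yellow-capped tube. Origin at the centre of its underside, z up as it stands. May be absent. Loose, 40 to 105 g.
- zinc_nut: grey galvanised cap nut: flange 34 mm across and 6 mm thick, round body 21 mm across up to 27 mm, then a dome (16 mm across) to 36 mm. Belongs in the grey-capped tube. Origin at the centre of its underside, z up as it stands. May be absent. Loose, 40 to 105 g.
- rubber_stop: black rubber door stop: flange 34 mm across and 6 mm thick, round post 24 mm across up to 36 mm. Belongs in the black-capped tube. Origin at the centre of its underside, z up as it stands. May be absent. Loose, 40 to 105 g.
- china_knob: white china cupboard knob: foot 32 mm across and 6 mm thick, neck 16 mm across, round head 28 mm across from 17 to 36 mm. Belongs in the white-capped tube. Origin at the centre of its underside, z up as it stands. May be absent. Loose, 40 to 105 g.
- tube_yellow: clear upright tube with the yellow cap, fixed in the wooden rack: 54 mm outside, 46 mm bore, 75 mm tall, inner floor 5 mm up. Origin at the centre of its underside, 16 mm above the table, z up; -x is the side of the cap's tab, +x the side of its hinge
- cap_yellow (a joint): hinge angle of the yellow cap in rad: 0 pressed fully shut, grows as the tab swings up and over to the tube's +x, stop at 2.1 (leaning back). Stiff: it stays where it is left and moves with about 0.6 N at the tab. Hinge line along the tube's y, at x = +30 mm, z = 78 mm of the tube's frame. The cap is a 57 mm disc 6 mm thick (shut: 75 to 81 mm above the tube's underside)
- tab_yellow (a point): grip point of the yellow cap's tab, 73 mm from the hinge line. The tab is a tongue 14 mm wide (along the tube's y), 8 mm thick, sticking out 24 mm beyond the disc; this point lies 14 mm from the disc and 10 mm from the tab's end, mid-thickness. It can be pinched on its two sides from above
- tube_grey: clear upright tube with the grey cap, fixed in the wooden rack: 54 mm outside, 46 mm bore, 75 mm tall, inner floor 5 mm up. Origin at the centre of its underside, 16 mm above the table, z up; -x is the side of the cap's tab, +x the side of its hinge
- cap_grey (a joint): hinge angle of the grey cap in rad: 0 pressed fully shut, grows as the tab swings up and over to the tube's +x, stop at 2.1 (leaning back). Stiff: it stays where it is left and moves with about 0.6 N at the tab. Hinge line along the tube's y, at x = +30 mm, z = 78 mm of the tube's frame. The cap is a 57 mm disc 6 mm thick (shut: 75 to 81 mm above the tube's underside)
- tab_grey (a point): grip point of the grey cap's tab, 73 mm from the hinge line. The tab is a tongue 14 mm wide (along the tube's y), 8 mm thick, sticking out 24 mm beyond the disc; this point lies 14 mm from the disc and 10 mm from the tab's end, mid-thickness. It can be pinched on its two sides from above
- tube_black: clear upright tube with the black cap, fixed in the wooden rack: 54 mm outside, 46 mm bore, 75 mm tall, inner floor 5 mm up. Origin at the centre of its underside, 16 mm above the table, z up; -x is the side of the cap's tab, +x the side of its hinge
- cap_black (a joint): hinge angle of the black cap in rad: 0 pressed fully shut, grows as the tab swings up and over to the tube's +x, stop at 2.1 (leaning back). Stiff: it stays where it is left and moves with about 0.6 N at the tab. Hinge line along the tube's y, at x = +30 mm, z = 78 mm of the tube's frame. The cap is a 57 mm disc 6 mm thick (shut: 75 to 81 mm above the tube's underside)
- tab_black (a point): grip point of the black cap's tab, 73 mm from the hinge line. The tab is a tongue 14 mm wide (along the tube's y), 8 mm thick, sticking out 24 mm beyond the disc; this point lies 14 mm from the disc and 10 mm from the tab's end, mid-thickness. It can be pinched on its two sides from above
- tube_white: clear upright tube with the white cap, fixed in the wooden rack: 54 mm outside, 46 mm bore, 75 mm tall, inner floor 5 mm up. Origin at the centre of its underside, 16 mm above the table, z up; -x is the side of the cap's tab, +x the side of its hinge
- cap_white (a joint): hinge angle of the white cap in rad: 0 pressed fully shut, grows as the tab swings up and over to the tube's +x, stop at 2.1 (leaning back). Stiff: it stays where it is left and moves with about 0.6 N at the tab. Hinge line along the tube's y, at x = +30 mm, z = 78 mm of the tube's frame. The cap is a 57 mm disc 6 mm thick (shut: 75 to 81 mm above the tube's underside)
- tab_white (a point): grip point of the white cap's tab, 73 mm from the hinge line. The tab is a tongue 14 mm wide (along the tube's y), 8 mm thick, sticking out 24 mm beyond the disc; this point lies 14 mm from the disc and 10 mm from the tab's end, mid-thickness. It can be pinched on its two sides from above
- tray: shallow blue plastic compartment tray, fixed, 225 mm square, 18 mm tall, 5 mm floor and walls, one divider each way making four compartments of 105 mm square. Origin at the centre of its underside, 4 mm above the table (on the green drawer floor)
- rack: wooden rack, fixed: base 100 x 320 mm (x, y), 12 mm thick, rails up to 52 mm; the four tubes stand on its base in a row along its y, 72 mm apart, their axes parallel to its own. Origin at the centre of its underside, 4 mm above the table
- gate_handle: grey cast aluminium gate handle lying on the drawer floor, 160 mm long, 42 mm high. To be left alone. Origin at the centre of its underside
- padlock: brass padlock lying flat, 50 mm wide, 22 mm high. To be left alone. Origin under the middle of its brass body
- coach_bolt: galvanised coach bolt with square head and nut, 115 mm long, 28 mm high, lying down. To be left alone. Origin under its middle
There are look-alikes about, which are no part of the job. There is more than one size of the zinc_nut; the one meant has the size given above. Of the things that look like the rubber_stop, the smaller one is meant.

How it is judged (in metres and radians):
At the end, for the whole second after the job is handed in: Each fixing present lies at rest inside the tube with the cap of its colour (origin within 24 mm of the tube's axis, and below 55 mm of its 75 mm height); all four caps are below 0.05 rad; nothing is touched (horizontal distance between brass_turn and tube_yellow below 0.024 m and z of brass_turn in the frame of tube_yellow below 0.055 m and linear speed of each of brass_turn, zinc_nut, rubber_stop, china_knob below 0.03 m/s and horizontal distance between zinc_nut and tube_grey below 0.024 m and z of zinc_nut in the frame of tube_grey below 0.055 m and horizontal distance between rubber_stop and tube_black below 0.024 m and z of rubber_stop in the frame of tube_black below 0.055 m and horizontal distance between china_knob and tube_white below 0.024 m and z of china_knob in the frame of tube_white below 0.055 m and value of joint each of cap_yellow, cap_grey, cap_black, cap_white below 0.05 rad).
It fails at once if the gate handle is moved by more than 30 mm (distance of gate_handle from where it was at the start of the episode above 0.03 m).
It fails at once if the padlock is moved by more than 30 mm (distance of padlock from where it was at the start of the episode above 0.03 m).
It fails at once if the coach bolt is moved by more than 30 mm (distance of coach_bolt from where it was at the start of the episode above 0.03 m).
Of brass_turn, zinc_nut, rubber_stop, china_knob only 3 to 4 are there at a start; the rules pass over those that are not, and their reading is None.
At some moment in a run one of brass_turn, zinc_nut, rubber_stop, china_knob may be knocked a few centimetres aside while the robot is not near it.
It also fails if it takes over 210 s, if anything falls off the work surface, if the arm or the gripper's body presses on something with over 40 N, if the wrist force passes 120 N, or if a joint passes its speed limit or range.

### The arm

A 6-joint arm with a two-finger parallel gripper is mounted at the origin on the work surface. World frame = base frame: x ahead of the robot, y to its left, z up, the work surface at z = 0. Lengths are in mm, angles in rad, forces in N, time in s.
With the tool pointing down it reaches from about 150 to 775 mm from the base axis. Payload 6.1 kg.
Tool frame: the origin (TCP) lies where the fingers leave the gripper's body, on its centre line; the fingertips stand 73 mm ahead of it and the grasp point (between the pads) lies 54 mm ahead of it; z points along the fingers, y is the direction in which the jaws open and shut (so a half turn about z gives the same grasp; the last joint's range is limited). The gripper opens to 85 mm and grips with 20 to 120 N. Pads are 22 mm wide; open, the fingers measure 114 mm over their backs; the gripper's body (76 mm by 85 mm) begins 54 mm behind the grasp point. The pads swing forward as they close: fully open they stand 13 mm farther back than shut.
Start: joints at [1.267, 0.126, -0.04, 1.405, 0, 1.571], TCP at [157.046, 500.944, 303.895] pointing down, gripper open.
Joint ranges: [-2.72, 2.72], [-0.95, 1.95], [-1.27, 1.35], [-1.78, 2.02], [-1.46, 1.47], [-3.14, 3.14]. Speed limits (rad/s): [2.39, 2.39, 3.01, 3.14, 3.14, 3.14].

### API

Orientations are given as a unit quaternion [x, y, z, w].
In Python, from cell import bot gives the robot as it stands.
- The arm moves only by the tool servo_tool, never from a script. Its argument "motion" is a list of rows, each an object of numbers: "tx", "ty", "tz": the shift along the world's x, y, z in units of 0.1 m (1.0 is 0.1 m); "ax", "ay", "az": the turn, a rotation vector about the world's x, y, z in units of pi/2 rad (1.0 is pi/2 rad); "jaw": the gripper command: -1 is shut, 1 is fully open, values between are in proportion. A call has 1 to 8 rows; each row shifts and turns the commanded pose from where the row before left it; what a row does not reach is not made up. A row lasts 1/12 s, in which the tool goes at most 41.7 mm and 7.16 degrees, less where a joint would pass 70% of its speed; a pose out of reach is approached as far as the arm can. A call with a number of a shift or a turn outside -1 to 1 is refused whole. A call with a gripper value outside its range is refused whole. The fingers move at their own pace and stop on an object; "newtons" is the grip in N (left out, the last holds). Time passes only in rows, so rows that do not move let the fingers close. It gives the time, the measured TCP pose, the force and the opening at its end, in the units of the state.
- bot.get_obs(): the state, without advancing time (a new reading comes with each control period).
- bot.get_image(name): name is "scene" or "side" or "wrist"; returns a dict with "frame" (420x560x3 uint8, red, green, blue), "camera_matrix" (3x3 intrinsics, pixels), "R" (3x3) and "t" (3): a world point X has camera coordinates R X + t. Camera axes: x right, y down, z forward; pixel columns grow to the right and rows downward; lengths in mm; the calibration is good to about 2 mm. A picture is of the moment at which its call begins. There is no depth.
- bot.sign_off(): hands the job in, once; it reports no verdict.
Trained networks look in a picture, given as the dict that the camera call returned (one of the last four; its "shot" number tells which), for a name from the list of things; names that differ only in an ending like _2 or _b are one class to them, and where a whole thing is asked for, a point or a joint stands for the part that bears it (a point fixed in the world has none). Each returns a list of dicts, best first, with "p" (0 to 1); they miss things now and then, are a little off and sometimes report something else, mostly with a low value. They report only what shows in the picture. A call takes as long as a camera call. They do not tell look-alikes from the thing itself.
- bot.boxes_of(picture, name): "centre" ([row, column] in pixels, amid what is visible of it).
- bot.silhouettes(picture, name): "region" (420x560 bool, what is visible of it) and "centre" ([row, column] in pixels, amid what is visible of it).
The state is a dict: "time": time; "qpos": joint angles; "joint_velocities": joint speeds; "effort": joint torques, N m; "tcp_pos": TCP position; "tcp_rot": TCP orientation; "force": force on the tool from outside, world axes, zero at the start; "torque": the same for the moment, N m; "gripper_width": finger opening in mm.
Only numpy, scipy, OpenCV 4.12 (cv2) and the standard library are available. Lean on these libraries where they do the work, as an engineer would, in place of code of your own. Each camera call takes 0.05 s, during which the arm holds its last target.

## Working session

There is one attempt and no reset: what is moved stays moved. The work goes in short steps, Python scripts to look and compute and a tool call to move; the robot and the scene stay as the last step left them, time stands still between calls to the robot, and variables do not carry over. Pictures are saved under pics/ and viewed, and the job is handed in when it is done.

Besides the shell and the picture viewer there is one more tool, called after "Request:" as a command line: name --argument value ..., lists and objects as JSON in quotes. servo_tool: Moves the arm, as the interface text tells. Shifts and turns lie within -1 to 1; 1 stands for 0.1 m of shift or pi/2 rad of turn. Its arguments: {"type":"object","properties":{"motion":{"type":"array","items":{"type":"object","properties":{"tx":{"type":"number","minimum":-1,"maximum":1},"ty":{"type":"number","minimum":-1,"maximum":1},"tz":{"type":"number","minimum":-1,"maximum":1},"ax":{"type":"number","minimum":-1,"maximum":1},"ay":{"type":"number","minimum":-1,"maximum":1},"az":{"type":"number","minimum":-1,"maximum":1},"jaw":{"type":"number"}}}},"newtons":{"type":"number"}},"required":["motion"]}

```bash
mkdir -p pics; ls; cat > h.py <<'E'
import numpy as np, cv2
from cell import bot
def save(d,n): cv2.imwrite('pics/'+n,cv2.cvtColor(d['frame'],cv2.COLOR_RGB2BGR))
def ray(d,rc):
    K=np.array(d['camera_matrix']);R=np.array(d['R']);t=np.array(d['t'])
    v=R.T@np.linalg.inv(K)@np.array([rc[1],rc[0],1.]); return -R.T@t, v/np.linalg.norm(v)
def atz(d,rc,z):
    o,v=ray(d,rc); return o+v*(z-o[2])/v[2]
def proj(d,X):
    K=np.array(d['camera_matrix']);c=np.array(d['R'])@np.array(X)+np.array(d['t']); p=K@c; return p[1]/p[2],p[0]/p[2]
def tri(vs):
    A=np.zeros((3,3));b=np.zeros(3)
    for d,rc in vs:
        o,v=ray(d,rc);M=np.eye(3)-np.outer(v,v);A+=M;b+=M@o
    return np.linalg.solve(A,b)
E
python3 - <<'E'
from h import *
for n in ['scene','side','wrist']:
    d=bot.get_image(n); save(d,n+'0.png'); print(n,-np.array(d['R']).T@d['t'])
    for k in ['brass_turn','zinc_nut','rubber_stop','china_knob','tab_yellow','tab_grey','tab_black','tab_white','tray','rack','gate_handle','padlock','coach_bolt']:
        r=bot.boxes_of(d,k); print(k,[(np.round(x['centre']).tolist(),round(x['p'],2)) for x in r])
print(bot.get_obs())
E
```

```text
pics
scene [ 915.97113464 -363.88665     960.19008032]
brass_turn [([222.0, 241.0], 0.55), ([166.0, 378.0], 0.55), ([191.0, 375.0], 0.18)]
zinc_nut [([329.0, 142.0], 0.63)]
rubber_stop [([177.0, 158.0], 0.66), ([212.0, 276.0], 0.41), ([165.0, 392.0], 0.33)]
china_knob [([239.0, 271.0], 0.57)]
tab_yellow [([168.0, 378.0], 0.81)]
tab_grey [([157.0, 399.0], 0.87), ([324.0, 304.0], 0.24)]
tab_black [([147.0, 420.0], 0.61)]
tab_white [([179.0, 350.0], 0.81)]
tray [([239.0, 271.0], 0.68), ([167.0, 374.0], 0.45)]
rack [([188.0, 376.0], 0.64), ([168.0, 378.0], 0.56)]
gate_handle [([241.0, 443.0], 0.72)]
padlock [([327.0, 303.0], 0.89)]
coach_bolt []
side [-102.84387068 -920.96366858  696.68469174]
brass_turn [([262.0, 282.0], 0.6)]
zinc_nut [([227.0, 301.0], 0.42), ([317.0, 429.0], 0.41)]
rubber_stop [([356.0, 222.0], 0.85), ([236.0, 261.0], 0.73), ([182.0, 230.0], 0.34)]
china_knob [([158.0, 196.0], 0.69)]
tab_yellow [([170.0, 220.0], 0.52), ([263.0, 278.0], 0.5)]
tab_grey [([161.0, 210.0], 0.44)]
tab_black [([172.0, 219.0], 0.55), ([237.0, 260.0], 0.26)]
tab_white [([184.0, 228.0], 0.78)]

[... 495 characters left out ...]
padlock []
coach_bolt []
{'time': 2.1, 'qpos': array([ 1.26700806e+00,  1.25769080e-01, -3.96060663e-02,  1.40538982e+00,
       -3.25028370e-06,  1.57081032e+00]), 'joint_velocities': array([ 0.00215282,  0.00039106,  0.00138211,  0.00121955, -0.00028456,
        0.00013668]), 'effort': array([ 7.23185258e-04, -4.35704148e+01,  3.53082383e+01,  1.49892308e-03,
        1.15352041e-04, -1.77223889e-07]), 'tcp_pos': array([157.04197623, 500.94186408, 303.90797896]), 'tcp_rot': array([1.51317643e-01, 9.88485190e-01, 1.52560702e-05, 3.97925536e-06]), 'force': array([0.2877286 , 0.00919313, 0.16656853]), 'torque': array([-0.00110743, -0.00429807,  0.03226834]), 'gripper_width': 85.41320210876636}
```

View pics/scene0.png

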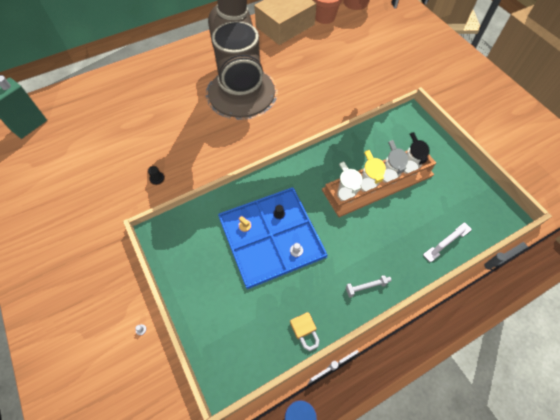

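View pics/side0.png

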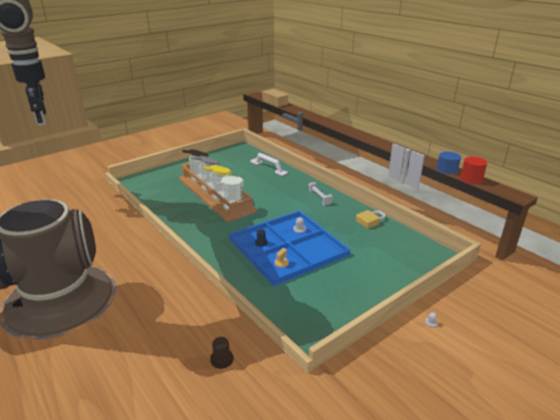

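View pics/wrist0.png

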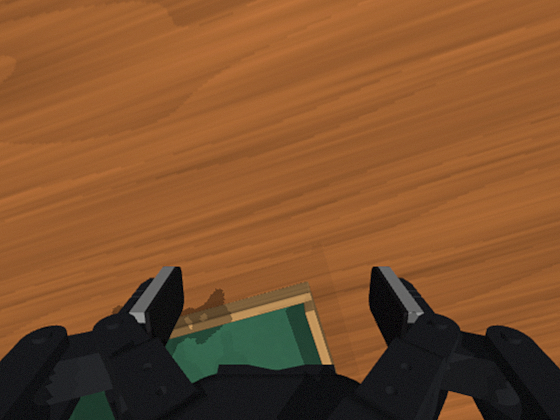

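```bash
python3 - <<'E'
from h import *
s=bot.get_image('scene'); e=bot.get_image('side')
a=s['frame'][180:290,210:330]; b=s['frame'][130:220,320:440]
c=e['frame'][205:285,225:350]; g=e['frame'][140:220,170:270]
f=lambda x: cv2.resize(x[:,:,::-1],(400,300),interpolation=cv2.INTER_CUBIC)
cv2.imwrite('pics/z1.png',np.vstack([np.hstack([f(a),f(b)]),np.hstack([f(c),f(g)])]))
print('white/zinc in tray', tri([(s,(249,296)),(e,(226,300))]))
print('brass', tri([(s,(222,243)),(e,(260,282))]))
print('rubber', tri([(s,(211,279)),(e,(237,261))]))
for n,p in dict(w=(179,350),y=(168,378),g=(157,399),k=(147,420)).items(): print(n,atz(s,p,97))
for n,p in dict(padl=(327,303),bolt=(286,369),hand=(241,447)).items(): print(n,atz(s,p,20))
print('tray corners',[atz(s,p,22) for p in [(213,220),(190,294),(256,325),(286,248)]])
print('drawer front rim',[atz(s,p,30) for p in [(223,130),(95,420),(215,545),(415,210)]])
E
```

```text
white/zinc in tray [ 592.52909087 -135.2020019    21.57410988]
brass [ 457.19354347 -223.02873463   24.66633599]
rubber [ 474.57363121 -119.89537316   27.61918047]
w [514.24676673  74.61479791  97.        ]
y [521.74442715 160.66025953  97.        ]
g [520.116214   232.84234767  97.        ]
k [521.1857525  305.27510677  97.        ]
padl [ 770.94174472 -219.56635547   20.        ]
bolt [765.52667443 -24.61767703  20.        ]
hand [766.06214319 227.37298898  20.        ]
tray corners [array([ 397.50089973, -262.1642334 ,   22.        ]), array([432.64778214, -47.24527232,  22.        ]), array([645.00712907, -78.06171087,  22.        ]), array([ 618.99608016, -288.31544322,   22.        ])]
drawer front rim [array([ 311.65647414, -487.11992666,   30.        ]), array([322.71974244, 494.07446385,  30.        ]), array([838.07569836, 505.08757356,  30.        ]), array([ 832.53178   , -486.14924967,   30.        ])]
```

View pics/z1.png

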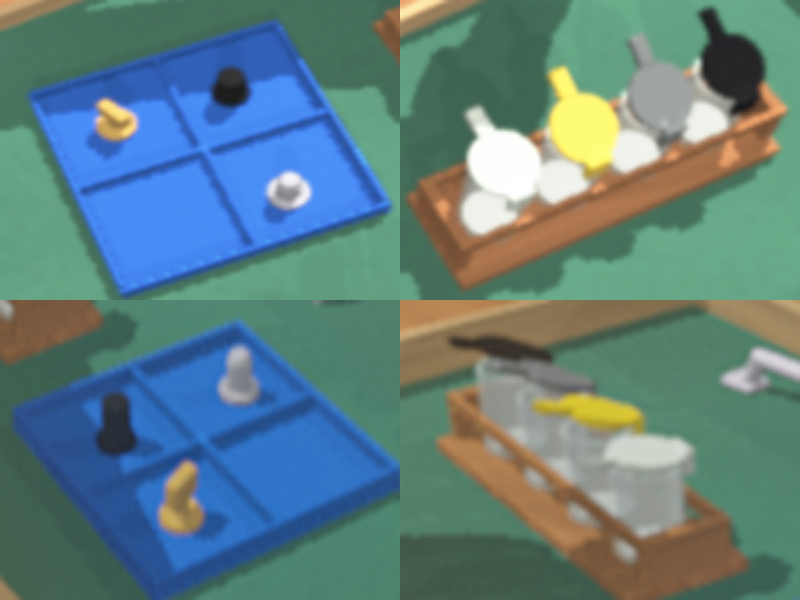

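Request:
servo_tool --motion '[{"tx": 0.27,"ty": -0.26,"az": 0.065},{"tx": 0.27,"ty": -0.26,"az": 0.065},{"tx": 0.27,"ty": -0.26,"az": 0.064},{"tx": 0.27,"ty": -0.26},{"tx": 0.27,"ty": -0.26},{"tx": 0.27,"ty": -0.26},{"tx": 0.27,"ty": -0.26},{"tx": 0.27,"ty": -0.26}]'

```text
$.motion[0]: bad value
```

Request:
servo_tool --motion '[{"tx": 0.27,"ty": -0.25},{"tx": 0.27,"ty": -0.26},{"tx": 0.27,"ty": -0.26},{"tx": 0.23,"ty": -0.26},{"tz": 0.2},{}]'

```text
$.motion[0]: bad value
```

```bash
python3 - <<'E'
from h import *
d=bot.get_image('wrist'); save(d,'w1.png'); print(-np.array(d['R']).T@d['t'],np.round(d['R'],2).tolist(),d['camera_matrix'])
for k in ['tab_yellow','tab_grey','tab_black','tab_white']:
        r=bot.boxes_of(d,k); print(k,[(np.round(x['centre']).tolist(),round(x['p'],2)) for x in r])
o=bot.get_obs();print(o['time'],o['tcp_pos'],o['tcp_rot'])
E
```

```text
[ 85.79150955 524.14017868 374.05048586] [[0.3, 0.95, -0.0], [0.91, -0.29, 0.29], [0.28, -0.09, -0.96]] [[318.33238073   0.         275.93663666]
 [  0.         318.33238073 210.88276364]
 [  0.           0.           1.        ]]
tab_yellow []
tab_grey []
tab_black []
tab_white []
2.45 [157.05738901 500.94998638 303.9031119 ] [1.51324212e-01 9.88484184e-01 1.16812752e-05 1.14616492e-05]
```

View pics/w1.png

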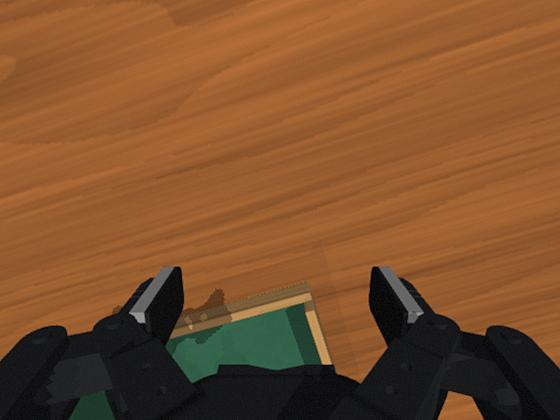

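Request:
servo_tool --motion '[{"tx": 0.27,"ty": -0.26,"tz": 0,"ax": 0,"ay": 0,"az": 0.06,"jaw": 1},{"tx": 0.27,"ty": -0.26,"tz": 0,"ax": 0,"ay": 0,"az": 0.06,"jaw": 1},{"tx": 0.27,"ty": -0.26,"tz": 0,"ax": 0,"ay": 0,"az": 0.06,"jaw": 1},{"tx": 0.27,"ty": -0.26,"tz": 0,"ax": 0,"ay": 0,"az": 0.013,"jaw": 1},{"tx": 0.27,"ty": -0.26,"tz": 0,"ax": 0,"ay": 0,"az": 0,"jaw": 1},{"tx": 0.27,"ty": -0.26,"tz": 0,"ax": 0,"ay": 0,"az": 0,"jaw": 1},{"tx": 0.27,"ty": -0.26,"tz": 0,"ax": 0,"ay": 0,"az": 0,"jaw": 1},{"tx": 0.27,"ty": -0.26,"tz": 0,"ax": 0,"ay": 0,"az": 0,"jaw": 1}]'

```text
time: 3.12
tcp_pos: [374.0, 291.4, 304.1]
tcp_rot: [0.0, 1.0, 0.0, 0.0]
force: [0.2, -0.1, -0.3]
gripper_width: 85.4
```

Request:
servo_tool --motion '[{"tx": 0.3,"ty": -0.23,"tz": 0.1,"ax": 0,"ay": 0,"az": 0,"jaw": 1},{"tx": 0.3,"ty": -0.23,"tz": 0.1,"ax": 0,"ay": 0,"az": 0,"jaw": 1},{"tx": 0.3,"ty": -0.23,"tz": 0.1,"ax": 0,"ay": 0,"az": 0,"jaw": 1},{"tx": 0.24,"ty": -0.22,"tz": 0.1,"ax": 0,"ay": 0,"az": 0,"jaw": 1},{"tx": 0,"ty": 0,"tz": 0,"ax": 0,"ay": 0,"az": 0,"jaw": 1}]'

```text
time: 3.53
tcp_pos: [490.9, 198.7, 345.0]
tcp_rot: [0.003, 1.0, -0.0, 0.002]
force: [-1.1, 0.6, 0.4]
gripper_width: 85.1
```

```bash
python3 - <<'E'
from h import *
d=bot.get_image('wrist'); save(d,'w1.png'); print(-np.array(d['R']).T@d['t'])
for k in ['tab_yellow','tab_grey','tab_black','tab_white']:
        r=bot.boxes_of(d,k); print(k,[(np.round(x['centre']).tolist(),round(x['p'],2)) for x in r])
o=bot.get_obs();print(o['time'],o['tcp_pos'],o['tcp_rot'])
E
```

```text
[416.02329729 200.16496769 414.97751105]
tab_yellow [([221.0, 225.0], 0.73)]
tab_grey [([225.0, 297.0], 0.79)]
tab_black [([228.0, 368.0], 0.69), ([207.0, 159.0], 0.32)]
tab_white [([210.0, 155.0], 0.82)]
3.7833 [486.23693811 202.49907767 343.54806594] [-2.53578238e-04  9.99999876e-01 -3.91560354e-05 -4.27781241e-04]
```

View pics/w1.png

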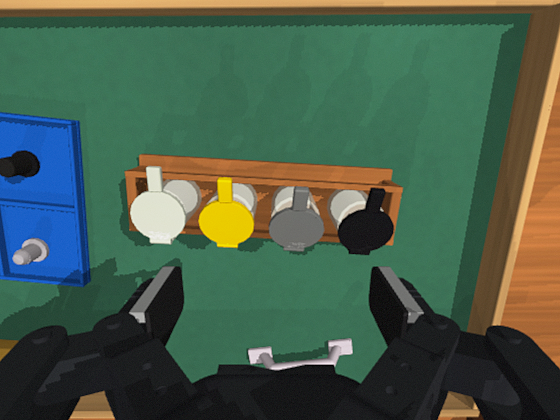

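```bash
python3 - <<'E'
from h import *
d=bot.get_image('wrist');s=bot.get_image('scene')
f=lambda x,k: cv2.resize(x[:,:,::-1],None,fx=k,fy=k,interpolation=cv2.INTER_CUBIC)
cv2.imwrite('pics/z2.png',f(d['frame'][150:260,120:410],2.75))
cv2.imwrite('pics/z3.png',f(s['frame'][130:215,320:440],6.5))
E
```

```text
(no output)
```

View pics/z2.png

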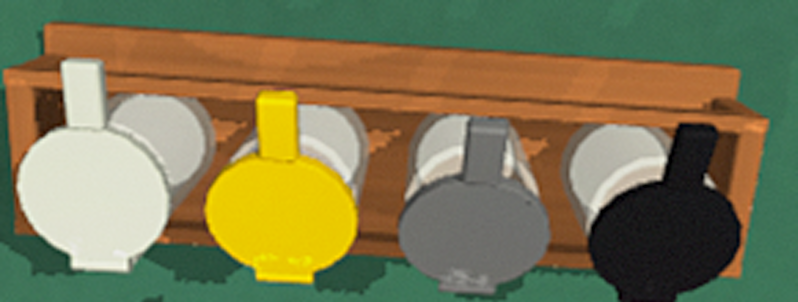

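View pics/z3.png

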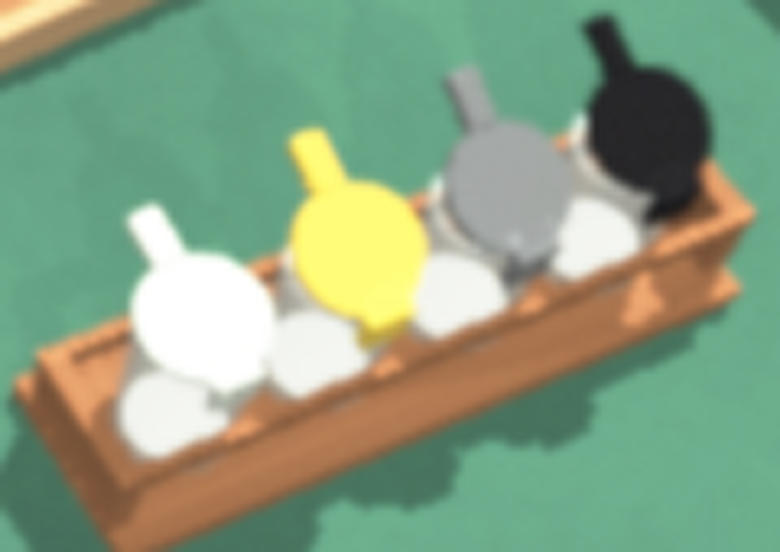

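```bash
cat > fit.py <<'E'
from h import *
from scipy.optimize import least_squares
def pts(p,i,a):
    x,y,yaw=p; R=np.array([[np.cos(yaw),-np.sin(yaw),0],[np.sin(yaw),np.cos(yaw),0],[0,0,1]])
    T=np.array([x,y,16])+R@[0,i*72,0]
    f=lambda r,h: T+R@[30-r*np.cos(a)+h*np.sin(a)*1,0,78+r*np.sin(a)+h*np.cos(a)]
    return f(83,4),f(30,3),f(73,0),T
def fit(obs):  # obs: list (cam, i, kind, rc)
    def res(v):
        o=[]
        for d,i,k,rc in obs:
            o+=list(np.subtract(proj(d,pts(v[:3],i-1.5,v[3+i])[k]),rc))
        return o
    return least_squares(res,[530,190,-0.06,0.1,.1,.1,.1])
E
python3 - <<'E'
from fit import *
d=bot.get_image('wrist');s=bot.get_image('scene')
W=[(172.2,150.5),(184.2,220.7),(194,297.1),(195.8,373.5)];Wd=[(221.6,154.2),(228.5,222.5),(234.7,292.7),(237.3,362.2)]
S=[(162.3,342.3),(150.8,366.9),(141.1,391.1),(133.1,412.3)];Sd=[(178.8,351.2),(168.2,375.4),(158.9,398.2),(149.7,419.7)]
obs=[]
for i in range(4): obs+=[(d,i,0,W[i]),(d,i,1,Wd[i]),(s,i,0,S[i]),(s,i,1,Sd[i])]
r=fit(obs); print(np.round(r.x,3)); print(np.round(r.fun,1).reshape(-1,8))
for i in range(4): 
    q=pts(r.x[:3],i-1.5,r.x[3+i]); print(np.round(q[2],1),np.round(q[3],1))
for i in range(4): print('tri tab tip',tri([(d,W[i]),(s,S[i])]))
E
```

```text
[ 5.24482e+02  1.84855e+02 -6.20000e-02  9.40000e-02  2.98000e-01
  3.94000e-01  3.34000e-01]
[[-0.2 -1.  -0.6  0.2  0.8 -0.2  0.3  0.6]
 [-0.  -0.1  0.2  0.1  0.4  0.   0.5  0.3]
 [-0.   0.6  0.2 -0.3  0.  -0.4  0.   0.6]
 [-0.4  0.8  0.3 -0.5 -0.4 -0.5  0.1  0.7]]
[475.2  79.7 100.8] [517.8  77.1  16. ]
[482.5 151.4 115.4] [522.2 148.9  16. ]
[489.4 223.1 122. ] [526.7 220.8  16. ]
[492.3 295.1 117.9] [531.2 292.6  16. ]
tri tab tip [465.09370396  81.65095267 107.69889515]
tri tab tip [473.80162461 152.10547736 123.38211037]
tri tab tip [482.05677307 223.5337457  130.11261478]
tri tab tip [485.17814199 295.75606401 124.16421523]
```

Request:
servo_tool --motion '[{"tx": -0.02,"ty": -0.25,"tz": -0.3,"ax": 0,"ay": 0,"az": -0.04,"jaw": -0.2},{"tx": -0.02,"ty": -0.26,"tz": -0.3,"ax": 0,"ay": 0,"az": 0,"jaw": -0.2},{"tx": 0,"ty": 0,"tz": -0.3,"ax": 0,"ay": 0,"az": 0,"jaw": -0.2},{"tx": 0,"ty": 0,"tz": -0.28,"ax": 0,"ay": 0,"az": 0,"jaw": -0.2},{"tx": 0,"ty": 0,"tz": 0,"ax": 0,"ay": 0,"az": 0,"jaw": -0.2},{"tx": 0,"ty": 0,"tz": 0,"ax": 0,"ay": 0,"az": 0,"jaw": -0.2}]'

```text
time: 4.48
tcp_pos: [482.0, 151.0, 225.3]
tcp_rot: [0.031, 1.0, -0.0, -0.001]
force: [-1.0, 0.6, 2.1]
gripper_width: 34.1
```

```bash
python3 - <<'E'
from h import *
d=bot.get_image('wrist'); save(d,'w2.png')
o=bot.get_obs();print(o['time'],o['tcp_pos'],o['tcp_rot'],o['gripper_width'])
E
```

```text
4.5333 [482.96352923 151.41053009 226.90861015] [3.13158600e-02 9.99509532e-01 3.97704262e-05 1.07803279e-04] 34.038697946206376
```

View pics/w2.png

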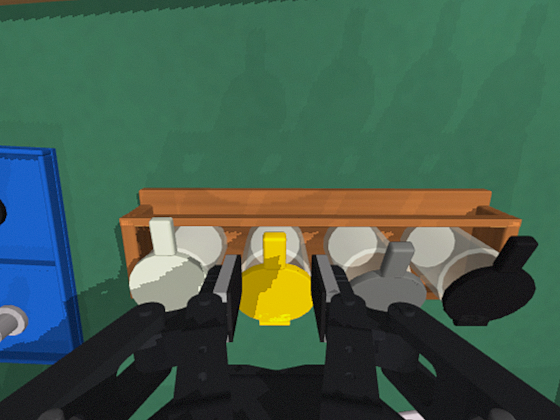

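Request:
servo_tool --motion '[{"tx": 0,"ty": 0,"tz": -0.25,"ax": 0,"ay": 0,"az": 0,"jaw": -0.2},{"tx": 0,"ty": 0,"tz": -0.25,"ax": 0,"ay": 0,"az": 0,"jaw": -0.2},{"tx": 0,"ty": 0,"tz": 0,"ax": 0,"ay": 0,"az": 0,"jaw": -0.2},{"tx": 0,"ty": 0,"tz": 0,"ax": 0,"ay": 0,"az": 0,"jaw": -1},{"tx": 0,"ty": 0,"tz": 0,"ax": 0,"ay": 0,"az": 0,"jaw": -1},{"tx": 0,"ty": 0,"tz": 0,"ax": 0,"ay": 0,"az": 0,"jaw": -1},{"tx": 0,"ty": 0,"tz": 0,"ax": 0,"ay": 0,"az": 0,"jaw": -1}]' --newtons 20

```text
time: 5.12
tcp_pos: [483.6, 150.3, 178.1]
tcp_rot: [0.032, 0.999, -0.001, 0.001]
force: [-1.4, -4.7, -0.5]
gripper_width: 13.4
```

```bash
python3 - <<'E'
from h import *
d=bot.get_image('wrist'); save(d,'w3.png')
o=bot.get_obs();print(o['time'],o['tcp_pos'],o['force'],o['gripper_width'])
E
```

```text
5.1667 [483.56622644 150.32647351 178.11409915] [-2.14566573 -5.34560139  0.33308196] 13.665663274399474
```

View pics/w3.png

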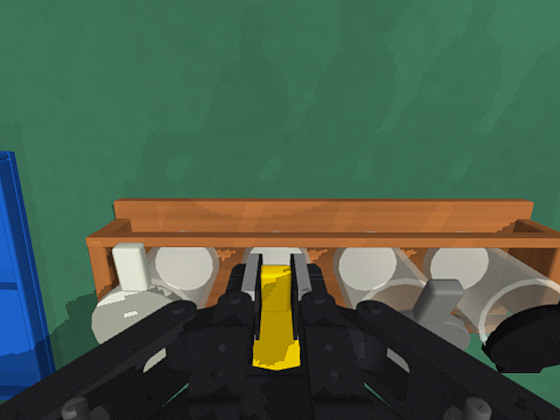

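Request:
servo_tool --motion '[{"tx": 0.095,"ty": -0.006,"tz": 0.196,"ax": 0,"ay": 0,"az": 0,"jaw": -1},{"tx": 0.148,"ty": -0.009,"tz": 0.16,"ax": 0,"ay": 0,"az": 0,"jaw": -1},{"tx": 0.189,"ty": -0.011,"tz": 0.108,"ax": 0,"ay": 0,"az": 0,"jaw": -1},{"tx": 0.213,"ty": -0.013,"tz": 0.048,"ax": 0,"ay": 0,"az": 0,"jaw": -1},{"tx": 0.218,"ty": -0.013,"tz": -0.017,"ax": 0,"ay": 0,"az": 0,"jaw": -1},{"tx": 0.138,"ty": -0.008,"tz": -0.047,"ax": 0,"ay": 0,"az": 0,"jaw": -1},{"tx": 0,"ty": 0,"tz": 0,"ax": 0,"ay": 0,"az": 0,"jaw": -1}]'

```text
time: 5.75
tcp_pos: [586.9, 143.7, 223.6]
tcp_rot: [0.033, 0.999, -0.001, 0.003]
force: [0.8, -6.6, 7.2]
gripper_width: 13.2
```

```bash
python3 - <<'E'
from h import *
d=bot.get_image('wrist'); save(d,'w4.png')
s=bot.get_image('side'); e=bot.get_image('scene')
cv2.imwrite('pics/s4.png',np.hstack([cv2.resize(s['frame'][100:230,140:300,::-1],(400,325)),cv2.resize(e['frame'][100:230,300:460,::-1],(400,325))]))
o=bot.get_obs();print(o['time'],o['tcp_pos'],o['force'],o['gripper_width'])
E
```

```text
5.9 [585.46116266 143.74261759 224.2288564 ] [ 2.65594583 -5.61912171  2.73554882] 13.064813398394392
```

View pics/s4.png

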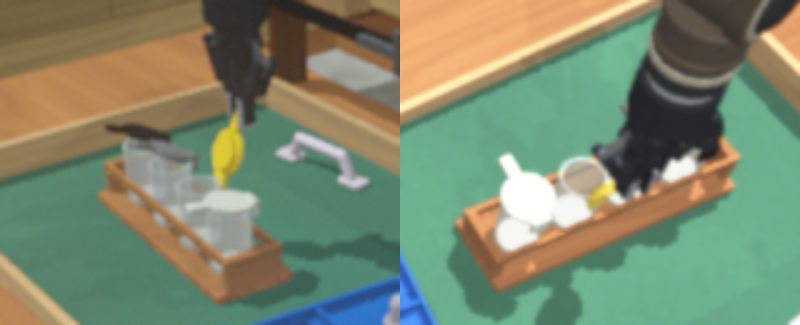

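Request:
servo_tool --motion '[{"tx": 0,"ty": 0,"tz": 0,"ax": 0,"ay": 0,"az": 0,"jaw": -0.2},{"tx": 0,"ty": 0,"tz": 0,"ax": 0,"ay": 0,"az": 0,"jaw": -0.2},{"tx": 0,"ty": 0,"tz": 0.25,"ax": 0,"ay": 0,"az": 0,"jaw": -0.2},{"tx": 0,"ty": 0,"tz": 0.25,"ax": 0,"ay": 0,"az": 0,"jaw": -0.2},{"tx": -0.32,"ty": 0.26,"tz": 0,"ax": 0,"ay": 0,"az": 0,"jaw": -0.2},{"tx": -0.32,"ty": 0.26,"tz": 0,"ax": 0,"ay": 0,"az": 0,"jaw": -0.2},{"tx": -0.32,"ty": 0.27,"tz": 0,"ax": 0,"ay": 0,"az": 0,"jaw": -0.2},{"tx": 0,"ty": 0,"tz": -0.35,"ax": 0,"ay": 0,"az": 0,"jaw": -0.2}]'

```text
time: 6.57
tcp_pos: [485.5, 228.5, 243.3]
tcp_rot: [0.029, 1.0, 0.004, 0.005]
force: [1.9, 0.3, 0.7]
gripper_width: 34.5
```

Request:
servo_tool --motion '[{"tx": 0,"ty": 0,"tz": 0,"ax": 0,"ay": 0,"az": 0,"jaw": -0.2},{"tx": 0,"ty": 0,"tz": 0,"ax": 0,"ay": 0,"az": 0,"jaw": -0.2}]'

```text
time: 6.73
tcp_pos: [486.3, 223.9, 235.5]
tcp_rot: [0.031, 1.0, -0.001, -0.001]
force: [-0.5, 0.3, -0.2]
gripper_width: 34.0
```

```bash
python3 - <<'E'
from h import *
d=bot.get_image('wrist'); save(d,'w5.png')
o=bot.get_obs();print(o['time'],o['tcp_pos'],o['force'],o['gripper_width'])
E
```

```text
6.7833 [487.45071023 223.80121984 236.62774017] [-0.46176175 -0.49625339  0.57573164] 34.41937543345461
```

View pics/w5.png

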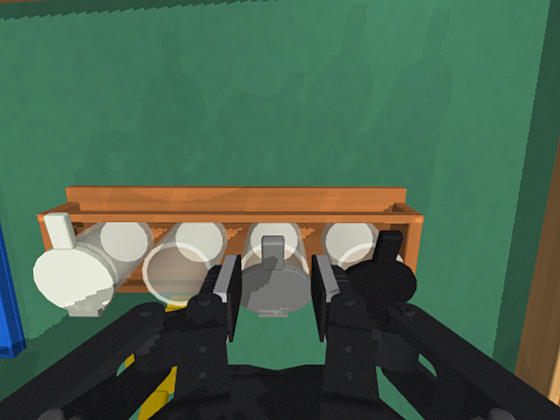

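Request:
servo_tool --motion '[{"tx": 0.02,"ty": -0.003,"tz": -0.26,"ax": 0,"ay": 0,"az": 0,"jaw": -0.2},{"tx": 0,"ty": 0,"tz": -0.26,"ax": 0,"ay": 0,"az": 0,"jaw": -0.2},{"tx": 0,"ty": 0,"tz": 0,"ax": 0,"ay": 0,"az": 0,"jaw": -0.2},{"tx": 0,"ty": 0,"tz": 0,"ax": 0,"ay": 0,"az": 0,"jaw": -1},{"tx": 0,"ty": 0,"tz": 0,"ax": 0,"ay": 0,"az": 0,"jaw": -1},{"tx": 0,"ty": 0,"tz": 0,"ax": 0,"ay": 0,"az": 0,"jaw": -1},{"tx": 0,"ty": 0,"tz": 0,"ax": 0,"ay": 0,"az": 0,"jaw": -1}]' --newtons 20

```text
time: 7.37
tcp_pos: [490.2, 222.2, 185.6]
tcp_rot: [0.033, 0.999, -0.001, 0.001]
force: [-0.8, -5.6, -1.7]
gripper_width: 13.0
```

Request:
servo_tool --motion '[{"tx": 0.094,"ty": -0.006,"tz": 0.164,"ax": 0,"ay": 0,"az": 0,"jaw": -1},{"tx": 0.156,"ty": -0.009,"tz": 0.152,"ax": 0,"ay": 0,"az": 0,"jaw": -1},{"tx": 0.195,"ty": -0.011,"tz": 0.099,"ax": 0,"ay": 0,"az": 0,"jaw": -1},{"tx": 0.215,"ty": -0.013,"tz": 0.037,"ax": 0,"ay": 0,"az": 0,"jaw": -1},{"tx": 0.216,"ty": -0.013,"tz": -0.028,"ax": 0,"ay": 0,"az": 0,"jaw": -1},{"tx": 0.103,"ty": -0.006,"tz": -0.038,"ax": 0,"ay": 0,"az": 0,"jaw": -1},{"tx": 0,"ty": 0,"tz": 0,"ax": 0,"ay": 0,"az": 0,"jaw": -1},{"tx": 0,"ty": 0,"tz": 0,"ax": 0,"ay": 0,"az": 0,"jaw": -0.2}]'

```text
time: 8.03
tcp_pos: [589.2, 216.8, 224.9]
tcp_rot: [0.033, 0.999, 0.0, 0.002]
force: [-0.0, 0.9, 0.1]
gripper_width: 24.5
```

Request:
servo_tool --motion '[{"tx": 0,"ty": 0,"tz": 0,"ax": 0,"ay": 0,"az": 0,"jaw": -0.2},{"tx": 0,"ty": 0,"tz": 0.25,"ax": 0,"ay": 0,"az": 0,"jaw": -0.2},{"tx": 0,"ty": 0,"tz": 0.25,"ax": 0,"ay": 0,"az": 0,"jaw": -0.2},{"tx": -0.32,"ty": 0.26,"tz": 0,"ax": 0,"ay": 0,"az": 0,"jaw": -0.2},{"tx": -0.32,"ty": 0.26,"tz": 0,"ax": 0,"ay": 0,"az": 0,"jaw": -0.2},{"tx": -0.32,"ty": 0.26,"tz": -0.1,"ax": 0,"ay": 0,"az": 0,"jaw": -0.2},{"tx": 0,"ty": 0,"tz": -0.25,"ax": 0,"ay": 0,"az": 0,"jaw": -0.2},{"tx": 0,"ty": 0,"tz": 0,"ax": 0,"ay": 0,"az": 0,"jaw": -0.2}]'

```text
time: 8.7
tcp_pos: [489.1, 296.2, 235.5]
tcp_rot: [0.03, 1.0, -0.001, -0.001]
force: [0.5, -0.5, -0.1]
gripper_width: 34.5
```

```bash
python3 - <<'E'
from h import *
d=bot.get_image('wrist'); save(d,'w6.png')
o=bot.get_obs();print(o['time'],o['tcp_pos'],o['force'],o['gripper_width'])
E
```

```text
8.75 [490.26964969 295.55966128 236.95231408] [ 0.25942828 -0.41749968  0.01368765] 34.13688311212554
```

View pics/w6.png

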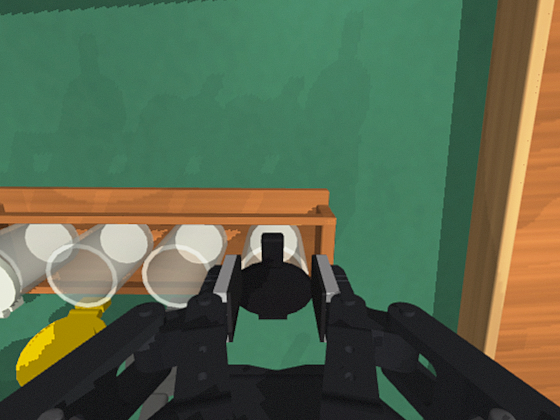

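Grey is open, and the black tab (row 247, col 272) lies centred between the fingers. Down to about z=180.

Request:
servo_tool --motion '[{"tx": 0.02,"ty": -0.005,"tz": -0.28,"ax": 0,"ay": 0,"az": 0,"jaw": -0.2},{"tx": 0,"ty": 0,"tz": -0.28,"ax": 0,"ay": 0,"az": 0,"jaw": -0.2},{"tx": 0,"ty": 0,"tz": 0,"ax": 0,"ay": 0,"az": 0,"jaw": -0.2},{"tx": 0,"ty": 0,"tz": 0,"ax": 0,"ay": 0,"az": 0,"jaw": -1},{"tx": 0,"ty": 0,"tz": 0,"ax": 0,"ay": 0,"az": 0,"jaw": -1},{"tx": 0,"ty": 0,"tz": 0,"ax": 0,"ay": 0,"az": 0,"jaw": -1},{"tx": 0,"ty": 0,"tz": 0,"ax": 0,"ay": 0,"az": 0,"jaw": -1}]' --newtons 20

```text
time: 9.33
tcp_pos: [494.6, 293.9, 183.3]
tcp_rot: [0.032, 0.999, -0.001, 0.001]
force: [-0.9, -5.1, 0.3]
gripper_width: 13.3
```

Request:
servo_tool --motion '[{"tx": 0.095,"ty": -0.006,"tz": 0.19,"ax": 0,"ay": 0,"az": 0,"jaw": -1},{"tx": 0.148,"ty": -0.009,"tz": 0.155,"ax": 0,"ay": 0,"az": 0,"jaw": -1},{"tx": 0.189,"ty": -0.011,"tz": 0.108,"ax": 0,"ay": 0,"az": 0,"jaw": -1},{"tx": 0.213,"ty": -0.013,"tz": 0.048,"ax": 0,"ay": 0,"az": 0,"jaw": -1},{"tx": 0.218,"ty": -0.013,"tz": -0.02,"ax": 0,"ay": 0,"az": 0,"jaw": -1},{"tx": 0.12,"ty": -0.008,"tz": -0.047,"ax": 0,"ay": 0,"az": 0,"jaw": -1},{"tx": 0,"ty": 0,"tz": 0,"ax": 0,"ay": 0,"az": 0,"jaw": -1},{"tx": 0,"ty": 0,"tz": 0,"ax": 0,"ay": 0,"az": 0,"jaw": -0.2}]'

```text
time: 10.0
tcp_pos: [594.0, 288.4, 227.2]
tcp_rot: [0.033, 0.999, 0.001, 0.002]
force: [0.2, 0.2, -0.4]
gripper_width: 24.2
```

Request:
servo_tool --motion '[{"tx": 0,"ty": 0,"tz": 0,"ax": 0,"ay": 0,"az": 0,"jaw": 0.5},{"tx": 0,"ty": 0,"tz": 0.35,"ax": 0,"ay": 0,"az": 0,"jaw": 0.5},{"tx": 0,"ty": 0,"tz": 0.35,"ax": 0,"ay": 0,"az": 0,"jaw": 0.5},{"tx": -0.1,"ty": -0.35,"tz": 0.1,"ax": 0,"ay": 0,"az": 0,"jaw": 0.5},{"tx": -0.1,"ty": -0.38,"tz": 0,"ax": 0,"ay": 0,"az": 0,"jaw": 0.5},{"tx": -0.1,"ty": -0.38,"tz": 0,"ax": 0,"ay": 0,"az": 0,"jaw": 0.5},{"tx": -0.1,"ty": -0.38,"tz": 0,"ax": 0,"ay": 0,"az": 0,"jaw": 0.5},{"tx": -0.1,"ty": -0.38,"tz": 0,"ax": 0,"ay": 0,"az": 0,"jaw": 0.5}]'

```text
time: 10.67
tcp_pos: [541.1, 100.9, 306.0]
tcp_rot: [0.031, 1.0, 0.001, 0.001]
force: [0.3, -0.3, 0.1]
gripper_width: 63.8
```

Request:
servo_tool --motion '[{"tx": -0.1,"ty": -0.38,"tz": 0,"ax": 0,"ay": 0,"az": 0,"jaw": 0.5},{"tx": -0.1,"ty": -0.38,"tz": 0,"ax": 0,"ay": 0,"az": 0,"jaw": 0.5},{"tx": -0.1,"ty": -0.38,"tz": 0,"ax": 0,"ay": 0,"az": 0,"jaw": 0.5},{"tx": -0.1,"ty": -0.38,"tz": 0,"ax": 0,"ay": 0,"az": 0,"jaw": 0.5},{"tx": -0.1,"ty": -0.38,"tz": 0,"ax": 0,"ay": 0,"az": 0,"jaw": 0.5},{"tx": 0,"ty": -0.38,"tz": 0,"ax": 0,"ay": 0,"az": 0,"jaw": 0.5},{"tx": 0,"ty": -0.25,"tz": 0,"ax": 0,"ay": 0,"az": 0,"jaw": 0.5},{"tx": 0,"ty": 0,"tz": 0,"ax": 0,"ay": 0,"az": 0,"jaw": 0.5}]'

```text
time: 11.33
tcp_pos: [491.8, -154.6, 305.8]
tcp_rot: [0.034, 0.999, -0.001, 0.001]
force: [-0.5, -0.0, -0.2]
gripper_width: 64.0
```

```bash
python3 - <<'E'
from h import *
d=bot.get_image('wrist'); save(d,'w7.png')
for k in ['brass_turn','zinc_nut','rubber_stop','china_knob']:
        r=bot.silhouettes(d,k); print(k,[(np.round(x['centre']).tolist(),round(x['p'],2),x['region'].sum()) for x in r])
e=bot.get_image('scene');save(e,'s7.png')
o=bot.get_obs();print(o['time'],o['tcp_pos'],o['force'],o['gripper_width'])
E
```

```text
brass_turn [([161.0, 217.0], 0.75, np.int64(727))]
zinc_nut [([259.0, 302.0], 0.82, np.int64(636))]
rubber_stop [([163.0, 307.0], 0.63, np.int64(682))]
china_knob []
11.6333 [ 492.22590241 -150.03518173  305.19103048] [ 0.30388899  0.90578436 -0.42238516] 64.17118684206766
```

View pics/w7.png

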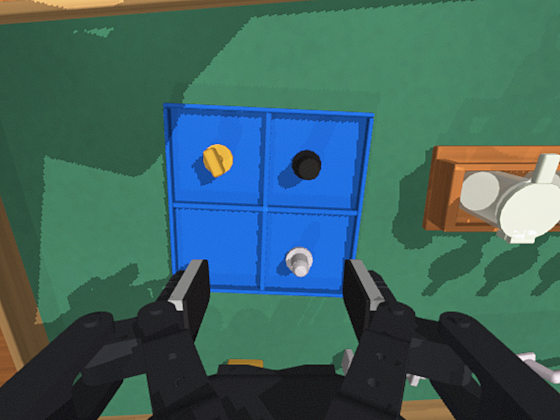

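View pics/s7.png

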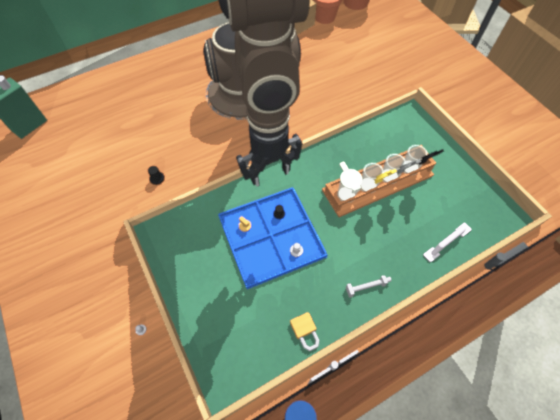

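```bash
python3 - <<'E'
from h import *
d=bot.get_image('wrist');e=bot.get_image('scene');g=bot.get_image('side')
f=lambda x: cv2.resize(x[:,:,::-1],None,fx=6.5,fy=6.5,interpolation=cv2.INTER_CUBIC)
F=d['frame']
cv2.imwrite('pics/z7.png',np.hstack([f(F[130:195,195:235]),f(F[130:195,287:327]),f(F[230:295,280:320])]))
for k in ['brass_turn','zinc_nut','rubber_stop']:
  for n,i in (('w',d),('s',e)):
    for x in bot.silhouettes(i,k)[:2]:
      c=x['centre']; print(k,n,np.round(c,1),round(x['p'],2),np.round(atz(i,c,25),1))
    print
E
```

```text
brass_turn w [159.7 211.6] 0.61 [ 461.4 -217.9   25. ]
brass_turn w [169.3 456.7] 0.42 [488.8  51.6  25. ]
brass_turn s [222.3 242.2] 0.7 [ 454.4 -222.1   25. ]
zinc_nut w [260.2 295. ] 0.88 [ 588. -132.   25.]
zinc_nut s [150.5 418. ] 0.66 [495.7 347.4  25. ]
zinc_nut s [330.4 141.1] 0.55 [ 593.1 -556.2   25. ]
rubber_stop w [162.5 300.1] 0.64 [ 470.5 -121.1   25. ]
rubber_stop s [173.2 156.4] 0.74 [ 189.7 -368.5   25. ]
rubber_stop s [210.2 277.5] 0.71 [ 468.4 -120.7   25. ]
```

View pics/z7.png

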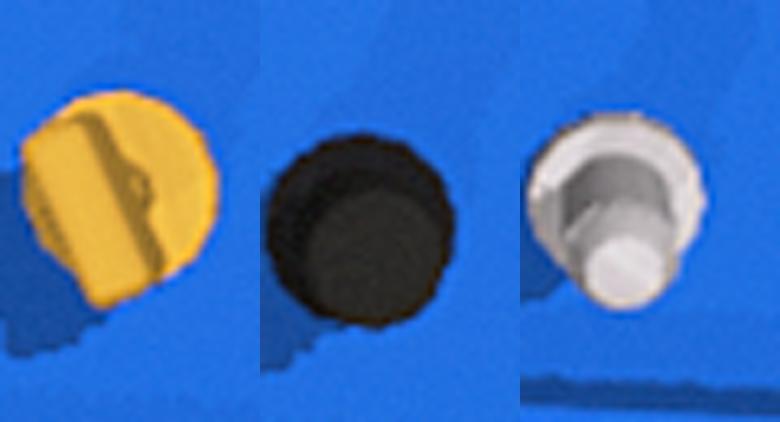

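```bash
python3 - <<'E'
from h import *
d=bot.get_image('wrist');e=bot.get_image('scene')
P=lambda u,v,c0,r0,o:(r0+v/6.5,c0+(u-o)/6.5)
def show(n,p,z): print(n,np.round(p,1),np.round(atz(d,p,z),1))
for lr in ((528,706),):
  a,b=[atz(d,P(u,190,280,230,520),15) for u in lr]; print('zinc flange',np.linalg.norm(a-b),(a+b)/2)
show('zinc flange c',P(617,199,280,230,520),15)
show('zinc dome',P(624,280,280,230,520),43)
a,b=[atz(d,P(u,228,287,130,260),15) for u in (268,456)]; print('rub',np.linalg.norm(a-b),(a+b)/2)
show('rub top',P(376,258,287,130,260),45)
a,b=[atz(d,P(u,258,287,130,260),45) for u in (304,450)]; print('rub top d',np.linalg.norm(a-b),(a+b)/2)
c=[atz(d,P(u,v,195,130,0),45) for u,v in ((22,150),(80,115),(160,280),(105,308))]
c=np.array(c);print('brass bar',c.mean(0),c[2]-c[1],c[3]-c[0],np.linalg.norm(c[1]-c[0]))
a=atz(d,P(218,190,195,130,0),15);b=atz(d,P(120,90,195,130,0),15);print('brass flange edges',a,b)
f=lambda x: cv2.resize(x[:,:,::-1],None,fx=6.5,fy=6.5,interpolation=cv2.INTER_CUBIC)
cv2.imwrite('pics/z8.png',f(e['frame'][195:265,225:310]))
E
```

```text
zinc flange 33.94644776199954 [ 591.08096086 -132.92565245   15.        ]
zinc flange c [260.6 294.9] [ 593. -133.   15.]
zinc dome [273.1 296. ] [ 595.2 -133.5   43. ]
rub 32.75854202772228 [ 474.86215054 -118.73212123   15.        ]
rub top [169.7 304.8] [ 475.1 -118.9   45. ]
rub top d 23.419321571190327 [ 475.06039144 -118.74750367   45.        ]
brass bar [ 461.72032726 -217.5770122    45.        ] [26.83291645  9.53938832  0.        ] [25.97188661  9.98030908  0.        ] 10.957439397899309
brass flange edges [ 462.95182129 -201.84265957   15.        ] [ 444.94148775 -216.73749881   15.        ]
```

View pics/z8.png

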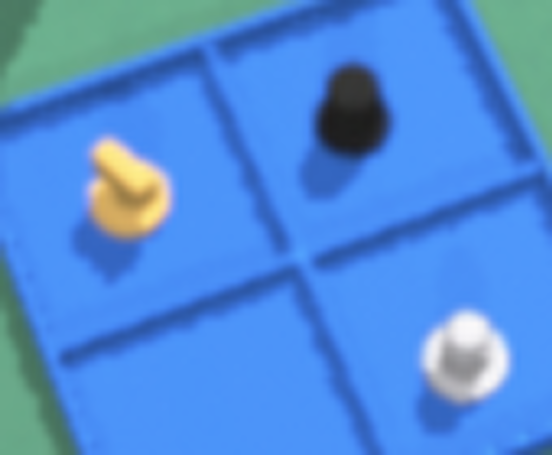

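```bash
python3 - <<'E'
from h import *
d=bot.get_image('wrist');e=bot.get_image('scene')
for n,a,b in (('rub top',(169.7,304.8),(208.5,278.8)),('zinc dome',(273.1,296),(245.5,296.7)),('brass',(162.8,209.2),(220.4,244.7))): print(n,tri([(d,a),(e,b)]))
E
```

```text
rub top [ 474.95781541 -119.59375714   44.49020599]
zinc dome [ 592.86524581 -133.67998582   47.52713621]
brass [ 461.87262221 -217.24594707   44.53606965]
```

Request:
servo_tool --motion '[{"tx": -0.08,"ty": 0.15,"tz": -0.3,"ax": 0,"ay": 0,"az": 0,"jaw": 0.05},{"tx": -0.09,"ty": 0.16,"tz": -0.3,"ax": 0,"ay": 0,"az": 0,"jaw": 0.05},{"tx": 0,"ty": 0,"tz": -0.3,"ax": 0,"ay": 0,"az": 0,"jaw": 0.05},{"tx": 0,"ty": 0,"tz": -0.3,"ax": 0,"ay": 0,"az": 0,"jaw": 0.05},{"tx": 0,"ty": 0,"tz": -0.3,"ax": 0,"ay": 0,"az": 0,"jaw": 0.05},{"tx": 0,"ty": 0,"tz": 0,"ax": 0,"ay": 0,"az": 0,"jaw": 0.05},{"tx": 0,"ty": 0,"tz": 0,"ax": 0,"ay": 0,"az": 0,"jaw": 0.05}]'

```text
time: 12.87
tcp_pos: [474.1, -120.0, 154.1]
tcp_rot: [0.032, 0.999, 0.0, -0.002]
force: [0.9, 0.4, 1.0]
gripper_width: 44.6
```

```bash
python3 - <<'E'
from h import *
d=bot.get_image('wrist'); save(d,'w8.png')
o=bot.get_obs();print(o['time'],o['tcp_pos'],o['force'],o['gripper_width'])
E
```

```text
12.9167 [ 475.28165555 -120.3894131   155.79662005] [0.81210507 0.37514294 0.50204012] 44.628009342593685
```

View pics/w8.png

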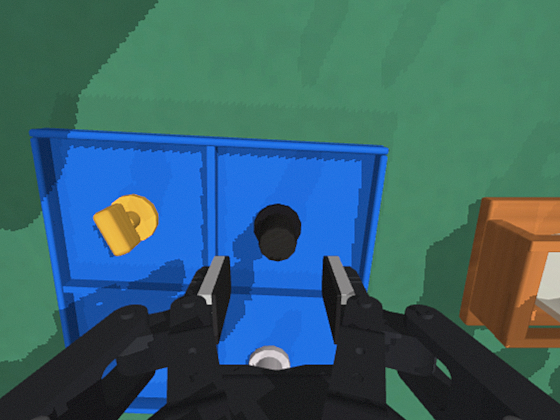

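Request:
servo_tool --motion '[{"tx": 0,"ty": 0,"tz": -0.3,"ax": 0,"ay": 0,"az": 0,"jaw": 0.05},{"tx": 0,"ty": 0,"tz": -0.25,"ax": 0,"ay": 0,"az": 0,"jaw": 0.05},{"tx": 0,"ty": 0,"tz": -0.09,"ax": 0,"ay": 0,"az": 0,"jaw": 0.05},{"tx": 0,"ty": 0,"tz": 0,"ax": 0,"ay": 0,"az": 0,"jaw": 0.05},{"tx": 0,"ty": 0,"tz": 0,"ax": 0,"ay": 0,"az": 0,"jaw": -1},{"tx": 0,"ty": 0,"tz": 0,"ax": 0,"ay": 0,"az": 0,"jaw": -1},{"tx": 0,"ty": 0,"tz": 0,"ax": 0,"ay": 0,"az": 0,"jaw": -1},{"tx": 0,"ty": 0,"tz": 0,"ax": 0,"ay": 0,"az": 0,"jaw": -1}]' --newtons 30

```text
time: 13.58
tcp_pos: [476.4, -120.6, 93.1]
tcp_rot: [0.032, 0.999, -0.0, 0.002]
force: [-1.2, -0.2, 6.7]
gripper_width: 22.9
```

Request:
servo_tool --motion '[{"tx": 0,"ty": 0,"tz": 0.3,"ax": 0,"ay": 0,"az": 0,"jaw": -1},{"tx": 0,"ty": 0,"tz": 0.35,"ax": 0,"ay": 0,"az": 0,"jaw": -1},{"tx": 0.05,"ty": 0.2,"tz": 0.35,"ax": 0,"ay": 0,"az": 0,"jaw": -1},{"tx": 0.05,"ty": 0.25,"tz": 0.3,"ax": 0,"ay": 0,"az": 0,"jaw": -1},{"tx": 0.05,"ty": 0.3,"tz": 0.25,"ax": 0,"ay": 0,"az": 0,"jaw": -1},{"tx": 0.05,"ty": 0.35,"tz": 0.1,"ax": 0,"ay": 0,"az": 0,"jaw": -1},{"tx": 0.05,"ty": 0.35,"tz": 0,"ax": 0,"ay": 0,"az": 0,"jaw": -1},{"tx": 0.05,"ty": 0.35,"tz": 0,"ax": 0,"ay": 0,"az": 0,"jaw": -1}]'

```text
time: 14.25
tcp_pos: [505.7, 61.3, 258.3]
tcp_rot: [0.032, 0.999, 0.0, 0.002]
force: [0.9, -0.6, -1.6]
gripper_width: 22.9
```

Request:
servo_tool --motion '[{"tx": 0.05,"ty": 0.35,"tz": 0,"ax": 0,"ay": 0,"az": 0,"jaw": -1},{"tx": 0.05,"ty": 0.35,"tz": 0,"ax": 0,"ay": 0,"az": 0,"jaw": -1},{"tx": 0.05,"ty": 0.35,"tz": 0,"ax": 0,"ay": 0,"az": 0,"jaw": -1},{"tx": 0.05,"ty": 0.35,"tz": 0,"ax": 0,"ay": 0,"az": 0,"jaw": -1},{"tx": 0.05,"ty": 0.35,"tz": 0,"ax": 0,"ay": 0,"az": 0,"jaw": -1},{"tx": 0,"ty": 0.35,"tz": 0,"ax": 0,"ay": 0,"az": 0,"jaw": -1},{"tx": 0,"ty": 0.23,"tz": 0,"ax": 0,"ay": 0,"az": 0,"jaw": -1},{"tx": 0,"ty": 0,"tz": 0,"ax": 0,"ay": 0,"az": 0,"jaw": -1}]'

```text
time: 14.92
tcp_pos: [529.9, 296.9, 256.0]
tcp_rot: [0.029, 1.0, 0.001, 0.0]
force: [0.4, -0.6, -0.1]
gripper_width: 22.9
```

Request:
servo_tool --motion '[{"tx": 0,"ty": 0,"tz": 0,"ax": 0,"ay": 0,"az": 0,"jaw": -1}]'

```text
time: 15.0
tcp_pos: [529.9, 293.9, 256.1]
tcp_rot: [0.031, 1.0, -0.0, 0.0]
force: [-0.8, -0.2, -0.9]
gripper_width: 23.0
```

```bash
python3 - <<'E'
from h import *
d=bot.get_image('wrist'); save(d,'w9.png')
o=bot.get_obs();print(o['time'],o['tcp_pos'],o['force'],o['gripper_width'])
E
```

```text
15.05 [529.92607327 292.86001936 256.22823596] [ 0.02667853 -0.08967802 -1.58374666] 22.787875625364624
```

View pics/w9.png

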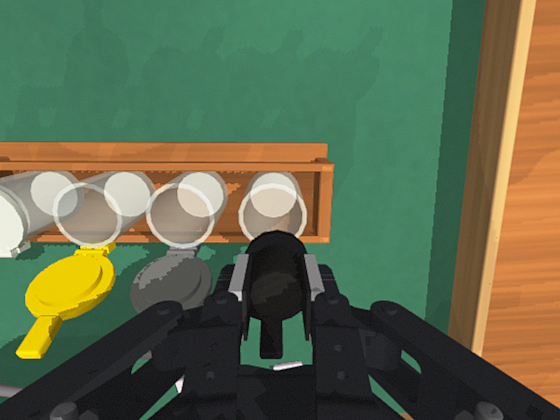

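```bash
python3 - <<'E'
from h import *
d=bot.get_image('wrist');e=bot.get_image('scene')
F=d['frame'];cv2.imwrite('pics/z9.png',cv2.resize(F[160:270,40:320,::-1],None,fx=2.8,fy=2.8,interpolation=cv2.INTER_CUBIC))
for p in ((212,273),(214,180),(215,88)): print(atz(d,p,91))
for x,y in ((531.2,292.6),(526.7,220.8),(522.2,148.9)):print(proj(d,(x,y,91)))
E
```

```text
[527.79812035 291.53801026  91.        ]
[524.8804841  219.46257093  91.        ]
[521.19486421 148.06238644  91.        ]
(np.float64(216.09345513120775), np.float64(274.6517592298529))
(np.float64(216.12551209638988), np.float64(182.06125987308377))
(np.float64(216.16526560537702), np.float64(89.36770178483168))
```

View pics/z9.png

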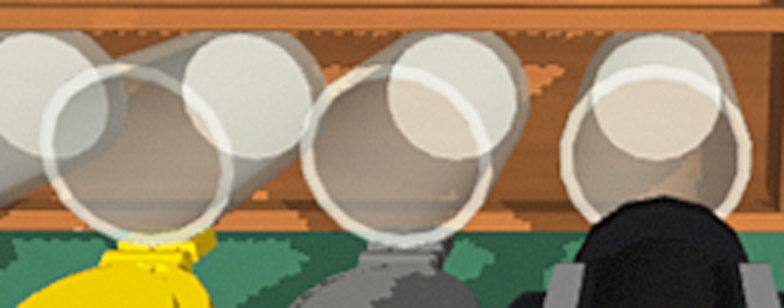

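Request:
servo_tool --motion '[{"tx": 0,"ty": 0,"tz": -0.3,"ax": 0,"ay": 0,"az": 0,"jaw": -1},{"tx": 0,"ty": 0,"tz": -0.3,"ax": 0,"ay": 0,"az": 0,"jaw": -1},{"tx": 0,"ty": 0,"tz": -0.24,"ax": 0,"ay": 0,"az": 0,"jaw": -1},{"tx": 0,"ty": 0,"tz": 0,"ax": 0,"ay": 0,"az": 0,"jaw": -1},{"tx": 0,"ty": 0,"tz": 0,"ax": 0,"ay": 0,"az": 0,"jaw": -1}]'

```text
time: 15.57
tcp_pos: [529.6, 291.2, 171.4]
tcp_rot: [0.033, 0.999, -0.001, -0.001]
force: [0.6, 0.2, -0.4]
gripper_width: 22.7
```

```bash
python3 - <<'E'
from h import *
d=bot.get_image('wrist'); save(d,'w10.png')
o=bot.get_obs();print(o['time'],o['tcp_pos'],o['force'],o['gripper_width'])
E
```

```text
15.6167 [530.41267554 291.89646872 173.08980127] [0.73825807 0.34458515 0.7318552 ] 22.914557253720233
```

View pics/w10.png

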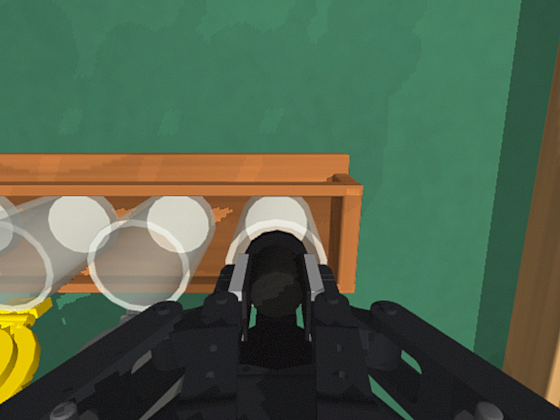

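Centred, with no contact force. Release.

Request:
servo_tool --motion '[{"tx": 0,"ty": 0,"tz": 0,"ax": 0,"ay": 0,"az": 0,"jaw": 0.0},{"tx": 0,"ty": 0,"tz": 0,"ax": 0,"ay": 0,"az": 0,"jaw": 0.0},{"tx": 0,"ty": 0,"tz": 0,"ax": 0,"ay": 0,"az": 0,"jaw": 0.0},{"tx": 0,"ty": 0,"tz": 0.35,"ax": 0,"ay": 0,"az": 0,"jaw": 0.0},{"tx": 0,"ty": 0,"tz": 0.35,"ax": 0,"ay": 0,"az": 0,"jaw": 0.0},{"tx": 0,"ty": 0,"tz": 0.35,"ax": 0,"ay": 0,"az": 0,"jaw": 0.0}]'

```text
time: 16.12
tcp_pos: [529.7, 292.6, 278.6]
tcp_rot: [0.032, 0.999, -0.0, -0.0]
force: [0.9, 0.1, 0.4]
gripper_width: 42.4
```

```bash
python3 - <<'E'
from h import *
d=bot.get_image('wrist'); save(d,'w11.png')
o=bot.get_obs();print(o['time'],o['tcp_pos'],o['force'],o['gripper_width'])
E
```

```text
16.1667 [531.27360878 293.46913916 286.94237645] [-0.1147019  -0.14818212  5.00660077] 42.599567999928794
```

View pics/w11.png

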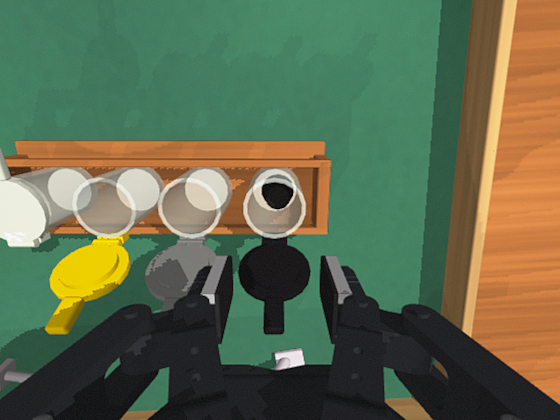

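Request:
servo_tool --motion '[{"tx": 0.02,"ty": -0.38,"tz": 0.0,"ax": 0,"ay": 0,"az": 0,"jaw": 0.0},{"tx": 0.02,"ty": -0.38,"tz": 0.0,"ax": 0,"ay": 0,"az": 0,"jaw": 0.0},{"tx": 0.02,"ty": -0.38,"tz": 0.0,"ax": 0,"ay": 0,"az": 0,"jaw": 0.0},{"tx": 0.02,"ty": -0.38,"tz": 0.0,"ax": 0,"ay": 0,"az": 0,"jaw": 0.0},{"tx": 0.02,"ty": -0.38,"tz": 0.0,"ax": 0,"ay": 0,"az": 0,"jaw": 0.0},{"tx": 0.02,"ty": -0.38,"tz": 0.0,"ax": 0,"ay": 0,"az": 0,"jaw": 0.0},{"tx": 0.02,"ty": -0.38,"tz": 0.0,"ax": 0,"ay": 0,"az": 0,"jaw": 0.0},{"tx": 0.02,"ty": -0.38,"tz": 0.0,"ax": 0,"ay": 0,"az": 0,"jaw": 0.0}]'

```text
time: 16.83
tcp_pos: [546.0, -13.0, 277.9]
tcp_rot: [0.032, 1.0, 0.0, 0.001]
force: [0.0, -0.0, 0.4]
gripper_width: 42.5
```

Request:
servo_tool --motion '[{"tx": 0.02,"ty": -0.38,"tz": 0.0,"ax": 0,"ay": 0,"az": 0,"jaw": 0.0},{"tx": 0.02,"ty": -0.38,"tz": 0.0,"ax": 0,"ay": 0,"az": 0,"jaw": 0.0},{"tx": 0.02,"ty": -0.38,"tz": 0.0,"ax": 0,"ay": 0,"az": 0,"jaw": 0.0},{"tx": 0.02,"ty": -0.08,"tz": 0.0,"ax": 0,"ay": 0,"az": 0,"jaw": 0.0},{"tx": 0,"ty": 0,"tz": 0.0,"ax": 0,"ay": 0,"az": 0,"jaw": 0.0},{"tx": 0,"ty": 0,"tz": 0.0,"ax": 0,"ay": 0,"az": 0,"jaw": 0.0}]'

```text
time: 17.33
tcp_pos: [554.1, -133.3, 277.2]
tcp_rot: [0.032, 0.999, 0.0, 0.0]
force: [1.3, 0.6, 0.1]
gripper_width: 42.5
```

```bash
python3 - <<'E'
from h import *
d=bot.get_image('wrist'); save(d,'w12.png')
o=bot.get_obs();print(o['time'],o['tcp_pos'],o['force'],o['gripper_width'])
print(proj(d,(593,-133,15)),proj(d,(593,-133.5,45)),proj(d,(461.8,-217.6,45)))
E
```

```text
17.3833 [ 554.0941147  -132.47466277  277.18314055] [-0.35574788  0.14880563  0.66211831] 42.46466023229094
(np.float64(221.34661328103985), np.float64(277.5696539299667)) (np.float64(230.9608056859941), np.float64(277.23708715563174)) (np.float64(99.82721449089493), np.float64(174.36398162140162))
```

View pics/w12.png

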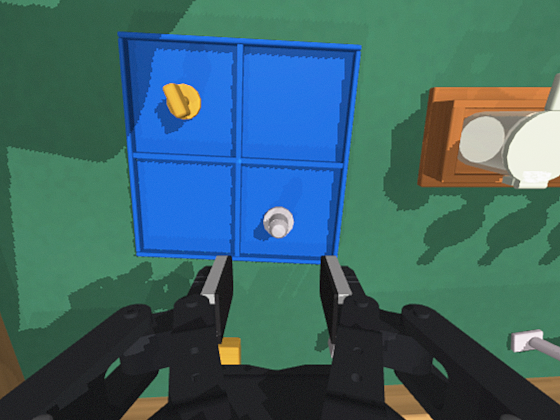

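Request:
servo_tool --motion '[{"tx": 0.2,"ty": -0.003,"tz": -0.3,"ax": 0,"ay": 0,"az": 0,"jaw": 0.0},{"tx": 0.19,"ty": 0,"tz": -0.3,"ax": 0,"ay": 0,"az": 0,"jaw": 0.0},{"tx": 0,"ty": 0,"tz": -0.3,"ax": 0,"ay": 0,"az": 0,"jaw": 0.0},{"tx": 0,"ty": 0,"tz": -0.3,"ax": 0,"ay": 0,"az": 0,"jaw": 0.0},{"tx": 0,"ty": 0,"tz": -0.3,"ax": 0,"ay": 0,"az": 0,"jaw": 0.0},{"tx": 0,"ty": 0,"tz": -0.2,"ax": 0,"ay": 0,"az": 0,"jaw": 0.0},{"tx": 0,"ty": 0,"tz": 0,"ax": 0,"ay": 0,"az": 0,"jaw": 0.0},{"tx": 0,"ty": 0,"tz": 0,"ax": 0,"ay": 0,"az": 0,"jaw": 0.0}]'

```text
time: 18.05
tcp_pos: [592.6, -131.7, 106.4]
tcp_rot: [0.031, 1.0, 0.0, -0.001]
force: [0.6, 0.0, 0.1]
gripper_width: 43.1
```

```bash
python3 - <<'E'
from h import *
d=bot.get_image('wrist'); save(d,'w13.png')
o=bot.get_obs();print(o['time'],o['tcp_pos'],o['force'],o['gripper_width'])
E
```

```text
18.1 [ 593.55196275 -132.24802142  108.01415742] [ 0.06339326  0.2417454  -0.43217182] 42.49243535195187
```

View pics/w13.png

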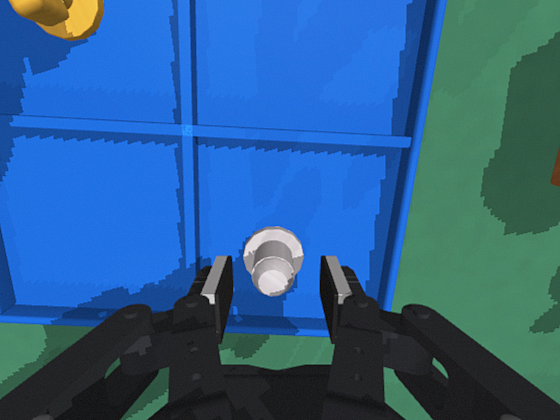

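Request:
servo_tool --motion '[{"tx": 0,"ty": 0,"tz": -0.17,"ax": 0,"ay": 0,"az": 0,"jaw": 0.0},{"tx": 0,"ty": 0,"tz": 0,"ax": 0,"ay": 0,"az": 0,"jaw": 0.0},{"tx": 0,"ty": 0,"tz": 0,"ax": 0,"ay": 0,"az": 0,"jaw": -1},{"tx": 0,"ty": 0,"tz": 0,"ax": 0,"ay": 0,"az": 0,"jaw": -1},{"tx": 0,"ty": 0,"tz": 0,"ax": 0,"ay": 0,"az": 0,"jaw": -1},{"tx": 0,"ty": 0,"tz": 0,"ax": 0,"ay": 0,"az": 0,"jaw": -1}]' --newtons 30

```text
time: 18.6
tcp_pos: [593.9, -133.5, 91.8]
tcp_rot: [0.032, 0.999, 0.0, 0.001]
force: [-0.1, 1.8, 6.9]
gripper_width: 19.6
```

Request:
servo_tool --motion '[{"tx": 0,"ty": 0,"tz": 0.3,"ax": 0,"ay": 0,"az": 0,"jaw": -1},{"tx": 0,"ty": 0,"tz": 0.35,"ax": 0,"ay": 0,"az": 0,"jaw": -1},{"tx": -0.1,"ty": 0.1,"tz": 0.35,"ax": 0,"ay": 0,"az": 0,"jaw": -1},{"tx": -0.15,"ty": 0.2,"tz": 0.3,"ax": 0,"ay": 0,"az": 0,"jaw": -1},{"tx": -0.15,"ty": 0.2,"tz": 0.3,"ax": 0,"ay": 0,"az": 0,"jaw": -1},{"tx": -0.15,"ty": 0.3,"tz": 0.13,"ax": 0,"ay": 0,"az": 0,"jaw": -1},{"tx": -0.13,"ty": 0.3,"tz": 0,"ax": 0,"ay": 0,"az": 0,"jaw": -1},{"tx": 0,"ty": 0.35,"tz": 0,"ax": 0,"ay": 0,"az": 0,"jaw": -1}]'

```text
time: 19.27
tcp_pos: [523.5, 11.7, 265.5]
tcp_rot: [0.033, 0.999, -0.0, 0.002]
force: [1.1, 0.6, -1.4]
gripper_width: 19.8
```

Request:
servo_tool --motion '[{"tx": 0,"ty": 0.35,"tz": 0,"ax": 0,"ay": 0,"az": 0,"jaw": -1},{"tx": 0,"ty": 0.35,"tz": 0,"ax": 0,"ay": 0,"az": 0,"jaw": -1},{"tx": 0,"ty": 0.35,"tz": 0,"ax": 0,"ay": 0,"az": 0,"jaw": -1},{"tx": 0,"ty": 0.35,"tz": 0,"ax": 0,"ay": 0,"az": 0,"jaw": -1},{"tx": 0,"ty": 0.35,"tz": 0,"ax": 0,"ay": 0,"az": 0,"jaw": -1},{"tx": 0,"ty": 0.33,"tz": 0,"ax": 0,"ay": 0,"az": 0,"jaw": -1},{"tx": 0,"ty": 0,"tz": 0,"ax": 0,"ay": 0,"az": 0,"jaw": -1},{"tx": 0,"ty": 0,"tz": 0,"ax": 0,"ay": 0,"az": 0,"jaw": -1}]'

```text
time: 19.93
tcp_pos: [524.8, 220.9, 262.9]
tcp_rot: [0.03, 1.0, -0.0, 0.0]
force: [-1.0, -0.5, -0.6]
gripper_width: 19.2
```

```bash
python3 - <<'E'
from h import *
d=bot.get_image('wrist'); save(d,'w14.png')
o=bot.get_obs();print(o['time'],o['tcp_pos'],o['force'],o['gripper_width'])
E
```

```text
19.9833 [524.88341906 219.80340672 262.97425461] [-0.33935723 -0.49843297 -0.32953504] 19.579886979718857
```

View pics/w14.png

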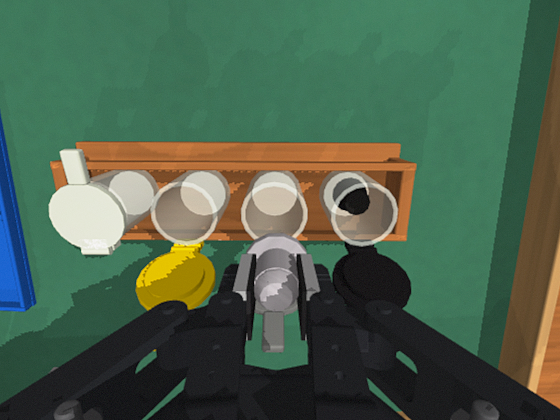

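Request:
servo_tool --motion '[{"tx": 0.01,"ty": 0.006,"tz": -0.3,"ax": 0,"ay": 0,"az": 0,"jaw": -1},{"tx": 0,"ty": 0,"tz": -0.3,"ax": 0,"ay": 0,"az": 0,"jaw": -1},{"tx": 0,"ty": 0,"tz": -0.3,"ax": 0,"ay": 0,"az": 0,"jaw": -1},{"tx": 0,"ty": 0,"tz": 0,"ax": 0,"ay": 0,"az": 0,"jaw": -1},{"tx": 0,"ty": 0,"tz": 0,"ax": 0,"ay": 0,"az": 0,"jaw": -1},{"tx": 0,"ty": 0,"tz": 0,"ax": 0,"ay": 0,"az": 0,"jaw": -1}]'

```text
time: 20.48
tcp_pos: [526.8, 219.4, 174.7]
tcp_rot: [0.032, 0.999, 0.0, 0.001]
force: [-0.4, 0.3, -0.6]
gripper_width: 19.8
```

Request:
servo_tool --motion '[{"tx": 0,"ty": 0,"tz": 0,"ax": 0,"ay": 0,"az": 0,"jaw": 0.0},{"tx": 0,"ty": 0,"tz": 0,"ax": 0,"ay": 0,"az": 0,"jaw": 0.0},{"tx": 0,"ty": 0,"tz": 0,"ax": 0,"ay": 0,"az": 0,"jaw": 0.0},{"tx": 0,"ty": 0,"tz": 0.35,"ax": 0,"ay": 0,"az": 0,"jaw": 0.0},{"tx": 0,"ty": 0,"tz": 0.35,"ax": 0,"ay": 0,"az": 0,"jaw": 0.0},{"tx": 0,"ty": 0,"tz": 0.35,"ax": 0,"ay": 0,"az": 0,"jaw": 0.0}]'

```text
time: 20.98
tcp_pos: [525.7, 220.0, 279.6]
tcp_rot: [0.032, 0.999, -0.0, -0.0]
force: [0.7, -0.1, 0.5]
gripper_width: 42.8
```

```bash
python3 - <<'E'
from h import *
d=bot.get_image('wrist'); save(d,'w15.png')
o=bot.get_obs();print(o['time'],o['tcp_pos'],o['force'],o['gripper_width'])
E
```

```text
21.0333 [527.41965108 220.66826176 287.66186449] [0.99479574 0.92525724 5.49714   ] 42.79310449729652
```

View pics/w15.png

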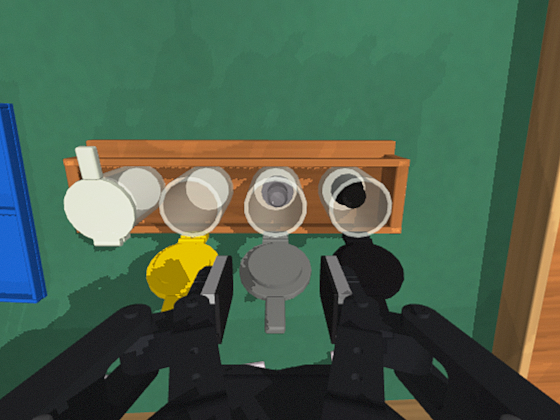

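Request:
servo_tool --motion '[{"tx": -0.06,"ty": -0.36,"tz": 0.0,"ax": 0,"ay": 0,"az": 0.067,"jaw": 0.0},{"tx": -0.06,"ty": -0.36,"tz": 0.0,"ax": 0,"ay": 0,"az": 0.067,"jaw": 0.0},{"tx": -0.06,"ty": -0.36,"tz": 0.0,"ax": 0,"ay": 0,"az": 0.067,"jaw": 0.0},{"tx": -0.06,"ty": -0.36,"tz": 0.0,"ax": 0,"ay": 0,"az": 0.066,"jaw": 0.0},{"tx": -0.06,"ty": -0.36,"tz": 0.0,"ax": 0,"ay": 0,"az": 0,"jaw": 0.0},{"tx": -0.06,"ty": -0.36,"tz": 0.0,"ax": 0,"ay": 0,"az": 0,"jaw": 0.0},{"tx": -0.06,"ty": -0.36,"tz": 0.0,"ax": 0,"ay": 0,"az": 0,"jaw": 0.0},{"tx": -0.06,"ty": -0.36,"tz": 0.0,"ax": 0,"ay": 0,"az": 0,"jaw": 0.0}]'

```text
time: 21.7
tcp_pos: [477.7, -69.5, 278.8]
tcp_rot: [-0.177, 0.984, -0.0, 0.001]
force: [0.4, -0.1, -1.0]
gripper_width: 42.7
```

Request:
servo_tool --motion '[{"tx": -0.06,"ty": -0.36,"tz": 0.0,"ax": 0,"ay": 0,"az": 0,"jaw": 0.0},{"tx": -0.06,"ty": -0.36,"tz": 0.0,"ax": 0,"ay": 0,"az": 0,"jaw": 0.0},{"tx": -0.06,"ty": -0.36,"tz": 0.0,"ax": 0,"ay": 0,"az": 0,"jaw": 0.0},{"tx": -0.06,"ty": -0.36,"tz": 0.0,"ax": 0,"ay": 0,"az": 0,"jaw": 0.0},{"tx": 0,"ty": 0,"tz": 0.0,"ax": 0,"ay": 0,"az": 0,"jaw": 0.0},{"tx": 0,"ty": 0,"tz": 0.0,"ax": 0,"ay": 0,"az": 0,"jaw": 0.0}]'

```text
time: 22.2
tcp_pos: [453.7, -213.7, 278.4]
tcp_rot: [-0.175, 0.985, -0.0, 0.0]
force: [0.3, -0.7, -0.1]
gripper_width: 42.6
```

```bash
python3 - <<'E'
from h import *
d=bot.get_image('wrist'); save(d,'w16.png')
o=bot.get_obs();print(o['time'],o['tcp_pos'],o['tcp_rot'],o['force'],o['gripper_width'])
print(proj(d,(461.8,-217.6,45)))
E
```

```text
22.25 [ 453.95269258 -212.57229936  278.30431733] [-1.76128251e-01  9.84367140e-01 -7.95859037e-05  4.09216571e-04] [-0.30847788  1.12226618  0.06239196] 42.4641459375452
(np.float64(199.11888681728598), np.float64(268.5921183771807))
```

View pics/w16.png

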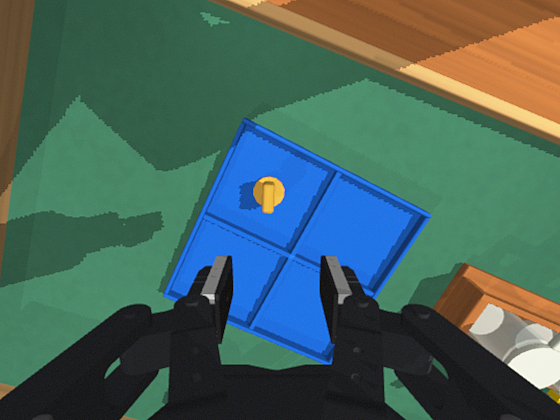

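Request:
servo_tool --motion '[{"tx": 0.08,"ty": -0.05,"tz": -0.3,"ax": 0,"ay": 0,"az": 0,"jaw": -0.1},{"tx": 0,"ty": 0,"tz": -0.3,"ax": 0,"ay": 0,"az": 0,"jaw": -0.1},{"tx": 0,"ty": 0,"tz": -0.3,"ax": 0,"ay": 0,"az": 0,"jaw": -0.1},{"tx": 0,"ty": 0,"tz": -0.3,"ax": 0,"ay": 0,"az": 0,"jaw": -0.1},{"tx": 0,"ty": 0,"tz": -0.3,"ax": 0,"ay": 0,"az": 0,"jaw": -0.1},{"tx": 0,"ty": 0,"tz": -0.15,"ax": 0,"ay": 0,"az": 0,"jaw": -0.1},{"tx": 0,"ty": 0,"tz": 0,"ax": 0,"ay": 0,"az": 0,"jaw": -0.1},{"tx": 0,"ty": 0,"tz": 0,"ax": 0,"ay": 0,"az": 0,"jaw": -0.1}]'

```text
time: 22.92
tcp_pos: [462.1, -215.6, 112.8]
tcp_rot: [-0.178, 0.984, 0.0, -0.0]
force: [0.1, 0.3, 0.7]
gripper_width: 38.3
```

```bash
python3 - <<'E'
from h import *
d=bot.get_image('wrist'); save(d,'w17.png')
o=bot.get_obs();print(o['time'],o['tcp_pos'],o['force'],o['gripper_width'])
E
```

```text
22.9667 [ 462.86586922 -216.21416364  113.99086181] [1.07988548 0.95653463 0.35749434] 38.32630319725581
```

View pics/w17.png

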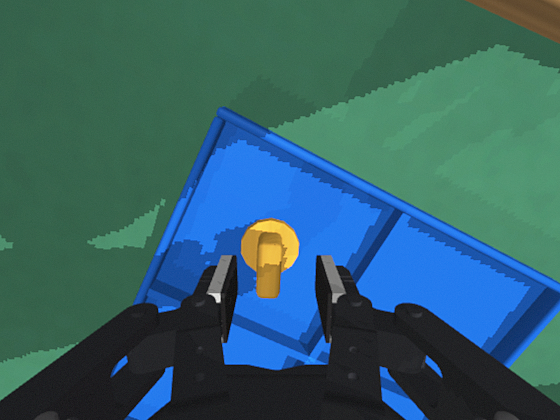

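Request:
servo_tool --motion '[{"tx": 0.005,"ty": -0.025,"tz": -0.1,"ax": 0,"ay": 0,"az": 0,"jaw": -0.1},{"tx": 0,"ty": 0,"tz": -0.1,"ax": 0,"ay": 0,"az": 0,"jaw": -0.1},{"tx": 0,"ty": 0,"tz": 0,"ax": 0,"ay": 0,"az": 0,"jaw": -0.1},{"tx": 0,"ty": 0,"tz": 0,"ax": 0,"ay": 0,"az": 0,"jaw": -1},{"tx": 0,"ty": 0,"tz": 0,"ax": 0,"ay": 0,"az": 0,"jaw": -1},{"tx": 0,"ty": 0,"tz": 0,"ax": 0,"ay": 0,"az": 0,"jaw": -1},{"tx": 0,"ty": 0,"tz": 0,"ax": 0,"ay": 0,"az": 0,"jaw": -1},{"tx": 0,"ty": 0,"tz": 0,"ax": 0,"ay": 0,"az": 0,"jaw": -1}]' --newtons 30

```text
time: 23.63
tcp_pos: [462.7, -219.6, 93.2]
tcp_rot: [-0.177, 0.984, -0.0, 0.0]
force: [0.2, -0.1, -0.8]
gripper_width: 11.2
```

Request:
servo_tool --motion '[{"tx": 0,"ty": 0,"tz": 0.3,"ax": 0,"ay": 0,"az": 0,"jaw": -1},{"tx": 0,"ty": 0,"tz": 0.35,"ax": 0,"ay": 0,"az": 0,"jaw": -1},{"tx": 0,"ty": 0,"tz": 0.35,"ax": 0,"ay": 0,"az": 0,"jaw": -1},{"tx": 0.06,"ty": 0.1,"tz": 0.35,"ax": 0,"ay": 0,"az": -0.067,"jaw": -1},{"tx": 0.06,"ty": 0.2,"tz": 0.3,"ax": 0,"ay": 0,"az": -0.067,"jaw": -1},{"tx": 0.06,"ty": 0.3,"tz": 0.05,"ax": 0,"ay": 0,"az": -0.067,"jaw": -1},{"tx": 0.06,"ty": 0.36,"tz": 0,"ax": 0,"ay": 0,"az": -0.066,"jaw": -1},{"tx": 0.06,"ty": 0.36,"tz": 0,"ax": 0,"ay": 0,"az": 0,"jaw": -1}]'

```text
time: 24.3
tcp_pos: [493.0, -86.6, 264.0]
tcp_rot: [0.035, 0.999, -0.0, 0.001]
force: [0.6, -0.7, -0.5]
gripper_width: 11.3
```

Request:
servo_tool --motion '[{"tx": 0.05,"ty": 0.35,"tz": 0,"ax": 0,"ay": 0,"az": 0,"jaw": -1},{"tx": 0.05,"ty": 0.35,"tz": 0,"ax": 0,"ay": 0,"az": 0,"jaw": -1},{"tx": 0.05,"ty": 0.35,"tz": 0,"ax": 0,"ay": 0,"az": 0,"jaw": -1},{"tx": 0.05,"ty": 0.35,"tz": 0,"ax": 0,"ay": 0,"az": 0,"jaw": -1},{"tx": 0.05,"ty": 0.35,"tz": 0,"ax": 0,"ay": 0,"az": 0,"jaw": -1},{"tx": 0.03,"ty": 0.35,"tz": 0,"ax": 0,"ay": 0,"az": 0,"jaw": -1},{"tx": 0,"ty": 0.2,"tz": 0,"ax": 0,"ay": 0,"az": 0,"jaw": -1},{"tx": 0,"ty": 0,"tz": 0,"ax": 0,"ay": 0,"az": 0,"jaw": -1}]'

```text
time: 24.97
tcp_pos: [520.5, 146.1, 262.5]
tcp_rot: [0.029, 1.0, 0.001, -0.0]
force: [-0.8, 0.1, -1.6]
gripper_width: 11.8
```

Request:
servo_tool --motion '[{"tx": 0,"ty": 0,"tz": 0,"ax": 0,"ay": 0,"az": 0,"jaw": -1}]'

```text
time: 25.05
tcp_pos: [520.4, 143.5, 262.6]
tcp_rot: [0.031, 1.0, -0.0, -0.0]
force: [-0.0, -1.2, -1.1]
gripper_width: 11.6
```

```bash
python3 - <<'E'
from h import *
d=bot.get_image('wrist'); save(d,'w18.png')
o=bot.get_obs();print(o['time'],o['tcp_pos'],o['tcp_rot'],o['force'],o['gripper_width'])
E
```

```text
25.1 [520.36916533 142.53687101 262.69209836] [ 3.12870399e-02  9.99510368e-01 -2.98832818e-04 -2.37374732e-04] [-0.38515582 -0.51774583 -0.32852077] 11.405062044447524
```

View pics/w18.png

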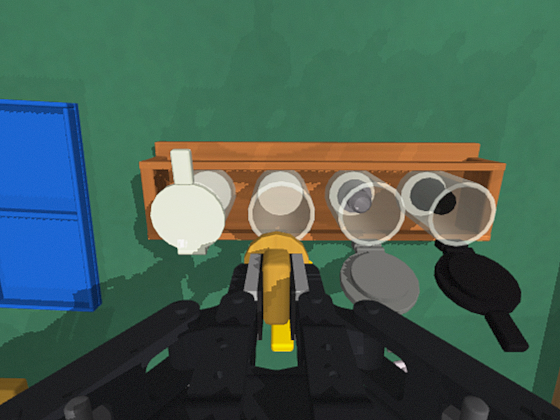

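Request:
servo_tool --motion '[{"tx": 0.01,"ty": 0.06,"tz": -0.1,"ax": 0,"ay": 0,"az": 0,"jaw": -1},{"tx": 0,"ty": 0,"tz": -0.25,"ax": 0,"ay": 0,"az": 0,"jaw": -1},{"tx": 0,"ty": 0,"tz": -0.3,"ax": 0,"ay": 0,"az": 0,"jaw": -1},{"tx": 0,"ty": 0,"tz": -0.25,"ax": 0,"ay": 0,"az": 0,"jaw": -1},{"tx": 0,"ty": 0,"tz": 0,"ax": 0,"ay": 0,"az": 0,"jaw": -1},{"tx": 0,"ty": 0,"tz": 0,"ax": 0,"ay": 0,"az": 0,"jaw": -1}]'

```text
time: 25.6
tcp_pos: [520.6, 147.4, 171.6]
tcp_rot: [0.033, 0.999, -0.001, -0.002]
force: [0.6, -0.5, -0.5]
gripper_width: 11.7
```

Request:
servo_tool --motion '[{"tx": 0,"ty": 0,"tz": 0,"ax": 0,"ay": 0,"az": 0,"jaw": -0.1},{"tx": 0,"ty": 0,"tz": 0,"ax": 0,"ay": 0,"az": 0,"jaw": -0.1},{"tx": 0,"ty": 0,"tz": 0,"ax": 0,"ay": 0,"az": 0,"jaw": -0.1},{"tx": 0,"ty": 0,"tz": 0.35,"ax": 0,"ay": 0,"az": 0,"jaw": -0.1},{"tx": 0,"ty": 0,"tz": 0.35,"ax": 0,"ay": 0,"az": 0,"jaw": -0.1},{"tx": 0,"ty": 0,"tz": 0.35,"ax": 0,"ay": 0,"az": 0,"jaw": -0.1},{"tx": 0,"ty": 0,"tz": 0,"ax": 0,"ay": 0,"az": 0,"jaw": -0.1}]'

```text
time: 26.18
tcp_pos: [523.7, 149.2, 286.5]
tcp_rot: [0.032, 0.999, 0.002, 0.006]
force: [0.4, -0.1, 0.1]
gripper_width: 38.5
```

```bash
python3 - <<'E'
from fit import *
d=bot.get_image('wrist'); save(d,'w19.png')
o=bot.get_obs();print(o['time'],o['tcp_pos'],o['force'],o['gripper_width'])
for i in (1,2,3):
  for a in (1.9,2.0,2.1): print(i,a,[np.round(proj(d,pts((524.5,184.9,-.062),i-1.5,a)[0]),0)])
E
```

```text
26.2333 [523.37890011 149.07464562 283.38275267] [-0.12876507 -0.07255458 -0.7928568 ] 38.51264742658578
1 1.9 [array([317., 274.])]
1 2.0 [array([324., 274.])]
1 2.1 [array([328., 274.])]
2 1.9 [array([317., 379.])]
2 2.0 [array([323., 377.])]
2 2.1 [array([328., 374.])]
3 1.9 [array([317., 485.])]
3 2.0 [array([323., 480.])]
3 2.1 [array([327., 474.])]
```

View pics/w19.png

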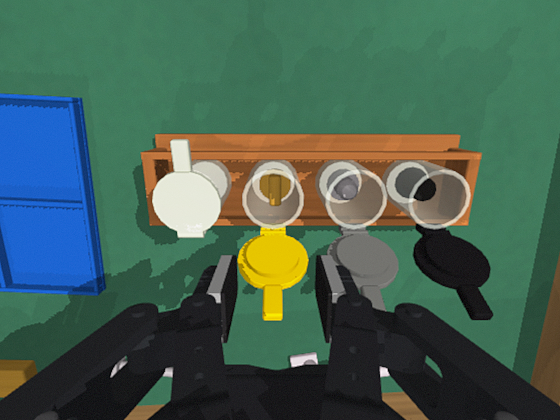

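Request:
servo_tool --motion '[{"tx": 0.3,"ty": -0.02,"tz": 0,"ax": 0,"ay": 0,"az": 0,"jaw": -0.2},{"tx": 0.3,"ty": -0.03,"tz": 0,"ax": 0,"ay": 0,"az": 0,"jaw": -0.2},{"tx": 0.03,"ty": 0,"tz": 0,"ax": 0,"ay": 0,"az": 0,"jaw": -0.2},{"tx": 0,"ty": 0,"tz": -0.25,"ax": 0,"ay": 0,"az": 0,"jaw": -0.2},{"tx": 0,"ty": 0,"tz": -0.05,"ax": 0,"ay": 0,"az": 0,"jaw": -0.2},{"tx": 0,"ty": 0,"tz": 0,"ax": 0,"ay": 0,"az": 0,"jaw": -0.2},{"tx": 0,"ty": 0,"tz": 0,"ax": 0,"ay": 0,"az": 0,"jaw": -0.2}]'

```text
time: 26.82
tcp_pos: [583.9, 143.5, 247.8]
tcp_rot: [0.032, 0.999, -0.0, -0.001]
force: [-0.3, 1.0, 0.3]
gripper_width: 34.0
```

```bash
python3 - <<'E'
from fit import *
d=bot.get_image('wrist'); save(d,'w20.png')
o=bot.get_obs();print(o['time'],o['tcp_pos'],o['force'],o['gripper_width'])
E
```

```text
26.8667 [584.23442888 143.63234428 248.58503663] [-0.21932535  0.32440211  1.89006631] 34.03876856720977
```

View pics/w20.png

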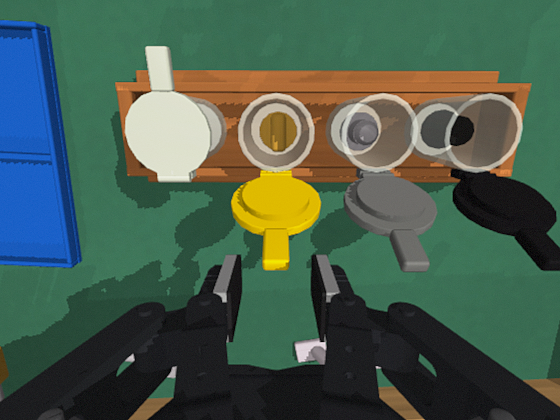

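Request:
servo_tool --motion '[{"tx": 0.01,"ty": 0,"tz": -0.24,"ax": 0,"ay": 0,"az": 0,"jaw": -0.2},{"tx": 0,"ty": 0,"tz": 0,"ax": 0,"ay": 0,"az": 0,"jaw": -0.2},{"tx": 0,"ty": 0,"tz": 0,"ax": 0,"ay": 0,"az": 0,"jaw": -1},{"tx": 0,"ty": 0,"tz": 0,"ax": 0,"ay": 0,"az": 0,"jaw": -1},{"tx": 0,"ty": 0,"tz": 0,"ax": 0,"ay": 0,"az": 0,"jaw": -1},{"tx": 0,"ty": 0,"tz": 0,"ax": 0,"ay": 0,"az": 0,"jaw": -1}]' --newtons 20

```text
time: 27.37
tcp_pos: [585.6, 143.3, 224.9]
tcp_rot: [0.032, 0.999, -0.0, 0.0]
force: [-0.8, -1.4, 0.3]
gripper_width: 13.2
```

Request:
servo_tool --motion '[{"tx": -0.138,"ty": 0.008,"tz": 0.047,"ax": 0,"ay": 0,"az": 0,"jaw": -1},{"tx": -0.218,"ty": 0.013,"tz": 0.017,"ax": 0,"ay": 0,"az": 0,"jaw": -1},{"tx": -0.213,"ty": 0.013,"tz": -0.048,"ax": 0,"ay": 0,"az": 0,"jaw": -1},{"tx": -0.189,"ty": 0.011,"tz": -0.108,"ax": 0,"ay": 0,"az": 0,"jaw": -1},{"tx": -0.148,"ty": 0.009,"tz": -0.16,"ax": 0,"ay": 0,"az": 0,"jaw": -1},{"tx": -0.095,"ty": 0.006,"tz": -0.196,"ax": 0,"ay": 0,"az": 0,"jaw": -1},{"tx": -0.02,"ty": 0.002,"tz": -0.13,"ax": 0,"ay": 0,"az": 0,"jaw": -1},{"tx": 0,"ty": 0,"tz": 0,"ax": 0,"ay": 0,"az": 0,"jaw": -1}]'

```text
time: 28.03
tcp_pos: [481.3, 149.8, 164.9]
tcp_rot: [0.031, 1.0, 0.0, -0.002]
force: [-7.7, 0.2, 2.2]
gripper_width: 13.0
```

Request:
servo_tool --motion '[{"tx": 0,"ty": 0,"tz": -0.06,"ax": 0,"ay": 0,"az": 0,"jaw": -1},{"tx": 0,"ty": 0,"tz": -0.03,"ax": 0,"ay": 0,"az": 0,"jaw": -1},{"tx": 0,"ty": 0,"tz": 0,"ax": 0,"ay": 0,"az": 0,"jaw": -1}]'

```text
time: 28.28
tcp_pos: [481.8, 149.8, 157.1]
tcp_rot: [0.032, 1.0, 0.0, -0.002]
force: [-10.0, 0.9, 1.9]
gripper_width: 13.0
```

```bash
python3 - <<'E'
from fit import *
d=bot.get_image('wrist'); save(d,'w21.png');s=bot.get_image('side')
cv2.imwrite('pics/s21.png',cv2.resize(s['frame'][120:230,140:300,::-1],(800,550),interpolation=cv2.INTER_CUBIC))
o=bot.get_obs();print(o['time'],o['tcp_pos'],o['force'],o['gripper_width'])
E
```

```text
28.3833 [481.74449275 149.80961757 157.35143459] [-8.77941403  0.06841944  2.684768  ] 13.386933665109835
```

View pics/s21.png

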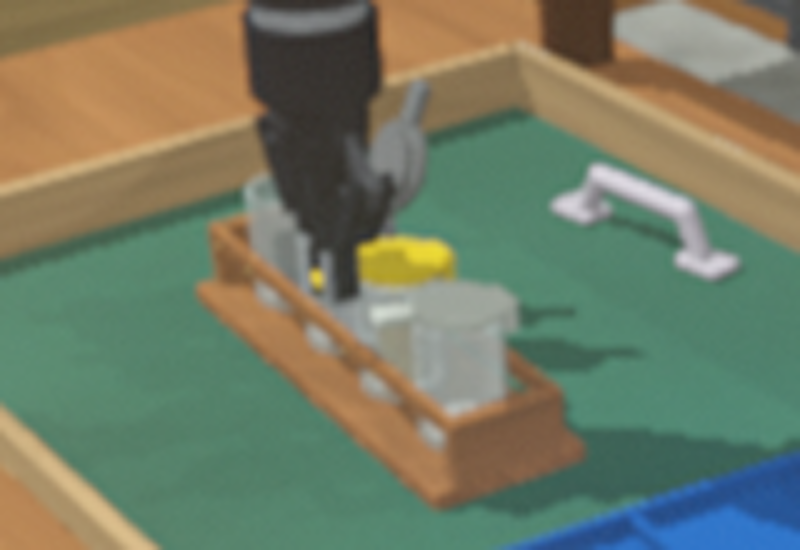

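Request:
servo_tool --motion '[{"tx": 0,"ty": 0,"tz": 0,"ax": 0,"ay": 0,"az": 0,"jaw": -0.2},{"tx": 0,"ty": 0,"tz": 0,"ax": 0,"ay": 0,"az": 0,"jaw": -0.2},{"tx": 0,"ty": 0,"tz": 0.3,"ax": 0,"ay": 0,"az": 0,"jaw": -0.2},{"tx": 0,"ty": 0,"tz": 0.4,"ax": 0,"ay": 0,"az": 0,"jaw": -0.2},{"tx": 0,"ty": 0,"tz": 0.35,"ax": 0,"ay": 0,"az": 0,"jaw": -0.2},{"tx": 0.27,"ty": 0.17,"tz": 0.05,"ax": 0,"ay": 0,"az": 0,"jaw": -0.2},{"tx": 0.27,"ty": 0.17,"tz": 0,"ax": 0,"ay": 0,"az": 0,"jaw": -0.2},{"tx": 0.27,"ty": 0.17,"tz": 0,"ax": 0,"ay": 0,"az": 0,"jaw": -0.2}]'

```text
time: 29.05
tcp_pos: [566.6, 201.6, 270.0]
tcp_rot: [0.032, 0.999, 0.001, 0.003]
force: [0.2, -1.2, -0.8]
gripper_width: 33.9
```

Request:
servo_tool --motion '[{"tx": 0.27,"ty": 0.16,"tz": 0,"ax": 0,"ay": 0,"az": 0,"jaw": -0.2},{"tx": 0,"ty": 0,"tz": 0,"ax": 0,"ay": 0,"az": 0,"jaw": -0.2},{"tx": 0,"ty": 0,"tz": 0,"ax": 0,"ay": 0,"az": 0,"jaw": -0.2}]'

```text
time: 29.3
tcp_pos: [592.9, 217.5, 266.3]
tcp_rot: [0.031, 1.0, -0.0, -0.0]
force: [-0.5, 0.2, -0.6]
gripper_width: 33.9
```

```bash
python3 - <<'E'
from fit import *
d=bot.get_image('wrist'); save(d,'w22.png')
o=bot.get_obs();print(o['time'],o['tcp_pos'],o['force'],o['gripper_width'])
E
```

```text
29.35 [591.93751807 216.89444526 266.80679834] [ 0.47433221 -0.04666232 -0.03565809] 34.24827506189777
```

View pics/w22.png

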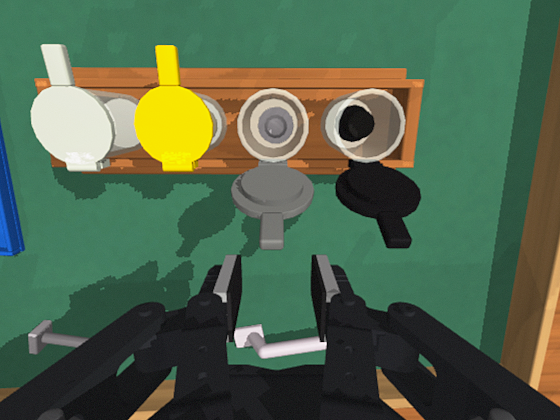

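Request:
servo_tool --motion '[{"tx": -0.02,"ty": 0,"tz": -0.22,"ax": 0,"ay": 0,"az": 0,"jaw": -0.2},{"tx": 0,"ty": 0,"tz": -0.2,"ax": 0,"ay": 0,"az": 0,"jaw": -0.2},{"tx": 0,"ty": 0,"tz": 0,"ax": 0,"ay": 0,"az": 0,"jaw": -0.2},{"tx": 0,"ty": 0,"tz": 0,"ax": 0,"ay": 0,"az": 0,"jaw": -1},{"tx": 0,"ty": 0,"tz": 0,"ax": 0,"ay": 0,"az": 0,"jaw": -1},{"tx": 0,"ty": 0,"tz": 0,"ax": 0,"ay": 0,"az": 0,"jaw": -1},{"tx": 0,"ty": 0,"tz": 0,"ax": 0,"ay": 0,"az": 0,"jaw": -1}]' --newtons 20

```text
time: 29.93
tcp_pos: [589.4, 215.8, 226.4]
tcp_rot: [0.032, 0.999, -0.001, 0.001]
force: [-1.1, -5.6, 0.3]
gripper_width: 13.4
```

Request:
servo_tool --motion '[{"tx": -0.138,"ty": 0.008,"tz": 0.047,"ax": 0,"ay": 0,"az": 0,"jaw": -1},{"tx": -0.218,"ty": 0.013,"tz": 0.017,"ax": 0,"ay": 0,"az": 0,"jaw": -1},{"tx": -0.213,"ty": 0.013,"tz": -0.048,"ax": 0,"ay": 0,"az": 0,"jaw": -1},{"tx": -0.189,"ty": 0.011,"tz": -0.108,"ax": 0,"ay": 0,"az": 0,"jaw": -1},{"tx": -0.148,"ty": 0.009,"tz": -0.16,"ax": 0,"ay": 0,"az": 0,"jaw": -1},{"tx": -0.095,"ty": 0.006,"tz": -0.196,"ax": 0,"ay": 0,"az": 0,"jaw": -1},{"tx": 0,"ty": 0,"tz": -0.13,"ax": 0,"ay": 0,"az": 0,"jaw": -1},{"tx": 0,"ty": 0,"tz": -0.06,"ax": 0,"ay": 0,"az": 0,"jaw": -1}]'

```text
time: 30.6
tcp_pos: [486.3, 222.1, 161.1]
tcp_rot: [0.031, 1.0, -0.0, -0.002]
force: [-12.2, -3.0, 4.9]
gripper_width: 13.0
```

Now release, then the black cap, which was left with the TCP near (595, 288.5, 226).

Request:
servo_tool --motion '[{"tx": 0,"ty": 0,"tz": 0,"ax": 0,"ay": 0,"az": 0,"jaw": -0.2},{"tx": 0,"ty": 0,"tz": 0,"ax": 0,"ay": 0,"az": 0,"jaw": -0.2},{"tx": 0,"ty": 0,"tz": 0.3,"ax": 0,"ay": 0,"az": 0,"jaw": -0.2},{"tx": 0,"ty": 0,"tz": 0.4,"ax": 0,"ay": 0,"az": 0,"jaw": -0.2},{"tx": 0,"ty": 0,"tz": 0.35,"ax": 0,"ay": 0,"az": 0,"jaw": -0.2},{"tx": 0.27,"ty": 0.17,"tz": 0.02,"ax": 0,"ay": 0,"az": 0,"jaw": -0.2},{"tx": 0.27,"ty": 0.17,"tz": 0,"ax": 0,"ay": 0,"az": 0,"jaw": -0.2},{"tx": 0.27,"ty": 0.17,"tz": 0,"ax": 0,"ay": 0,"az": 0,"jaw": -0.2}]'

```text
time: 31.27
tcp_pos: [572.4, 274.8, 271.9]
tcp_rot: [0.032, 0.999, 0.002, 0.003]
force: [0.8, -0.3, 0.3]
gripper_width: 33.9
```

Request:
servo_tool --motion '[{"tx": 0.27,"ty": 0.16,"tz": 0,"ax": 0,"ay": 0,"az": 0,"jaw": -0.2},{"tx": 0,"ty": 0,"tz": 0,"ax": 0,"ay": 0,"az": 0,"jaw": -0.2},{"tx": 0,"ty": 0,"tz": 0,"ax": 0,"ay": 0,"az": 0,"jaw": -0.2}]'

```text
time: 31.52
tcp_pos: [598.8, 290.7, 267.9]
tcp_rot: [0.032, 1.0, 0.0, 0.0]
force: [-0.4, -0.1, -0.4]
gripper_width: 34.3
```

```bash
python3 - <<'E'
from fit import *
d=bot.get_image('wrist'); save(d,'w23.png')
o=bot.get_obs();print(o['time'],o['tcp_pos'],o['force'],o['gripper_width'])
E
```

```text
31.5667 [597.87941396 290.02525766 268.48029428] [ 0.04613831 -0.28549182 -0.27818009] 34.18087862296388
```

View pics/w23.png

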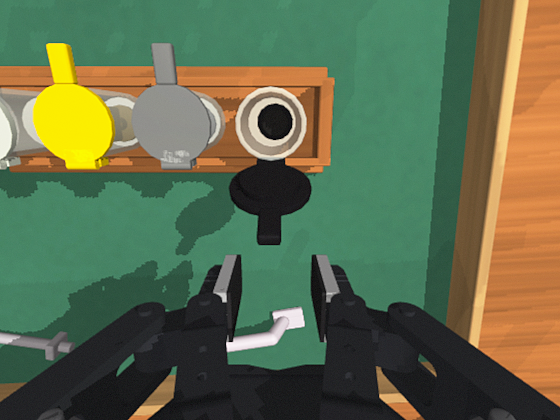

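Request:
servo_tool --motion '[{"tx": -0.03,"ty": -0.015,"tz": -0.22,"ax": 0,"ay": 0,"az": 0,"jaw": -0.2},{"tx": 0,"ty": 0,"tz": -0.2,"ax": 0,"ay": 0,"az": 0,"jaw": -0.2},{"tx": 0,"ty": 0,"tz": 0,"ax": 0,"ay": 0,"az": 0,"jaw": -0.2},{"tx": 0,"ty": 0,"tz": 0,"ax": 0,"ay": 0,"az": 0,"jaw": -1},{"tx": 0,"ty": 0,"tz": 0,"ax": 0,"ay": 0,"az": 0,"jaw": -1},{"tx": 0,"ty": 0,"tz": 0,"ax": 0,"ay": 0,"az": 0,"jaw": -1},{"tx": 0,"ty": 0,"tz": 0,"ax": 0,"ay": 0,"az": 0,"jaw": -1}]' --newtons 20

```text
time: 32.15
tcp_pos: [594.5, 287.5, 227.9]
tcp_rot: [0.032, 0.999, -0.0, 0.001]
force: [-2.0, -4.7, 2.9]
gripper_width: 13.1
```

Request:
servo_tool --motion '[{"tx": -0.138,"ty": 0.008,"tz": 0.047,"ax": 0,"ay": 0,"az": 0,"jaw": -1},{"tx": -0.218,"ty": 0.013,"tz": 0.017,"ax": 0,"ay": 0,"az": 0,"jaw": -1},{"tx": -0.213,"ty": 0.013,"tz": -0.048,"ax": 0,"ay": 0,"az": 0,"jaw": -1},{"tx": -0.189,"ty": 0.011,"tz": -0.108,"ax": 0,"ay": 0,"az": 0,"jaw": -1},{"tx": -0.148,"ty": 0.009,"tz": -0.16,"ax": 0,"ay": 0,"az": 0,"jaw": -1},{"tx": -0.095,"ty": 0.006,"tz": -0.196,"ax": 0,"ay": 0,"az": 0,"jaw": -1},{"tx": 0,"ty": 0,"tz": -0.13,"ax": 0,"ay": 0,"az": 0,"jaw": -1},{"tx": 0,"ty": 0,"tz": -0.07,"ax": 0,"ay": 0,"az": 0,"jaw": -1}]'

```text
time: 32.82
tcp_pos: [491.2, 293.8, 161.1]
tcp_rot: [0.031, 1.0, -0.0, -0.002]
force: [-10.9, -2.8, 5.8]
gripper_width: 13.0
```

Request:
servo_tool --motion '[{"tx": 0,"ty": 0,"tz": 0,"ax": 0,"ay": 0,"az": 0,"jaw": -0.2},{"tx": 0,"ty": 0,"tz": 0,"ax": 0,"ay": 0,"az": 0,"jaw": -0.2},{"tx": 0,"ty": 0,"tz": 0.25,"ax": 0,"ay": 0,"az": 0,"jaw": -0.2},{"tx": 0,"ty": 0,"tz": 0.25,"ax": 0,"ay": 0,"az": 0,"jaw": -1},{"tx": 0.2,"ty": 0,"tz": 0,"ax": 0,"ay": 0,"az": 0,"jaw": -1},{"tx": 0,"ty": 0,"tz": 0,"ax": 0,"ay": 0,"az": 0,"jaw": -1},{"tx": 0,"ty": 0,"tz": 0,"ax": 0,"ay": 0,"az": 0,"jaw": -1},{"tx": 0,"ty": 0,"tz": 0,"ax": 0,"ay": 0,"az": 0,"jaw": -1}]'

```text
time: 33.48
tcp_pos: [514.5, 294.4, 211.7]
tcp_rot: [0.032, 0.999, 0.0, 0.0]
force: [-0.8, 0.1, -0.1]
gripper_width: -0.0
```

```bash
python3 - <<'E'
from fit import *
d=bot.get_image('wrist'); save(d,'w24.png')
o=bot.get_obs();print(o['time'],o['tcp_pos'],o['force'],o['gripper_width'])
E
```

```text
33.5333 [514.10274968 294.254312   211.36796148] [-0.26770402  0.49192538 -0.30173735] -0.0647224178655218
```

View pics/w24.png

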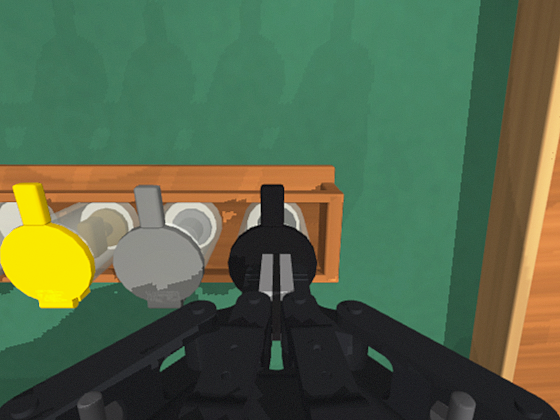

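Request:
servo_tool --motion '[{"tx": -0.02,"ty": 0,"tz": -0.2,"ax": 0,"ay": 0,"az": 0,"jaw": -1},{"tx": 0,"ty": 0,"tz": -0.18,"ax": 0,"ay": 0,"az": 0,"jaw": -1},{"tx": 0,"ty": 0,"tz": 0,"ax": 0,"ay": 0,"az": 0,"jaw": -1},{"tx": 0,"ty": 0,"tz": 0,"ax": 0,"ay": 0,"az": 0,"jaw": -1}]'

```text
time: 33.87
tcp_pos: [511.6, 294.1, 173.1]
tcp_rot: [0.032, 0.999, -0.0, -0.001]
force: [-0.3, 0.7, -0.3]
gripper_width: 0.1
```

Request:
servo_tool --motion '[{"tx": 0,"ty": 0,"tz": -0.03,"ax": 0,"ay": 0,"az": 0,"jaw": -1},{"tx": 0,"ty": 0,"tz": 0,"ax": 0,"ay": 0,"az": 0,"jaw": -1}]'

```text
time: 34.03
tcp_pos: [512.1, 294.2, 170.8]
tcp_rot: [0.032, 0.999, -0.0, -0.0]
force: [0.4, -0.2, -0.7]
gripper_width: 0.2
```

Request:
servo_tool --motion '[{"tx": 0,"ty": 0,"tz": -0.03,"ax": 0,"ay": 0,"az": 0,"jaw": -1},{"tx": 0,"ty": 0,"tz": 0,"ax": 0,"ay": 0,"az": 0,"jaw": -1}]'

```text
time: 34.2
tcp_pos: [512.3, 294.5, 169.4]
tcp_rot: [0.032, 0.999, 0.001, 0.001]
force: [-4.6, -1.6, 11.3]
gripper_width: 0.0
```

Request:
servo_tool --motion '[{"tx": 0,"ty": 0,"tz": -0.02,"ax": 0,"ay": 0,"az": 0,"jaw": -1},{"tx": 0,"ty": 0,"tz": 0,"ax": 0,"ay": 0,"az": 0,"jaw": -1}]'

```text
time: 34.37
tcp_pos: [512.3, 294.5, 168.9]
tcp_rot: [0.032, 0.999, 0.001, 0.001]
force: [-6.7, -2.8, 16.8]
gripper_width: -0.0
```

Request:
servo_tool --motion '[{"tx": 0,"ty": 0,"tz": 0.3,"ax": 0,"ay": 0,"az": 0,"jaw": -1},{"tx": -0.02,"ty": -0.36,"tz": 0,"ax": 0,"ay": 0,"az": 0,"jaw": -1},{"tx": -0.03,"ty": -0.36,"tz": 0,"ax": 0,"ay": 0,"az": 0,"jaw": -1},{"tx": 0,"ty": 0,"tz": -0.2,"ax": 0,"ay": 0,"az": 0,"jaw": -1},{"tx": 0,"ty": 0,"tz": 0,"ax": 0,"ay": 0,"az": 0,"jaw": -1},{"tx": 0,"ty": 0,"tz": -0.04,"ax": 0,"ay": 0,"az": 0,"jaw": -1},{"tx": 0,"ty": 0,"tz": 0,"ax": 0,"ay": 0,"az": 0,"jaw": -1},{"tx": 0,"ty": 0,"tz": 0,"ax": 0,"ay": 0,"az": 0,"jaw": -1}]'

```text
time: 35.03
tcp_pos: [507.4, 223.1, 171.7]
tcp_rot: [0.031, 1.0, 0.0, 0.0]
force: [-0.7, 0.1, 0.5]
gripper_width: -0.2
```

Request:
servo_tool --motion '[{"tx": 0,"ty": 0,"tz": -0.03,"ax": 0,"ay": 0,"az": 0,"jaw": -1},{"tx": 0,"ty": 0,"tz": -0.02,"ax": 0,"ay": 0,"az": 0,"jaw": -1},{"tx": 0,"ty": 0,"tz": 0,"ax": 0,"ay": 0,"az": 0,"jaw": -1}]'

```text
time: 35.28
tcp_pos: [507.7, 223.3, 169.0]
tcp_rot: [0.031, 1.0, 0.001, 0.001]
force: [-3.5, -1.2, 14.4]
gripper_width: 0.1
```

Request:
servo_tool --motion '[{"tx": 0,"ty": 0,"tz": -0.01,"ax": 0,"ay": 0,"az": 0,"jaw": -1},{"tx": 0,"ty": 0,"tz": 0,"ax": 0,"ay": 0,"az": 0,"jaw": -1}]'

```text
time: 35.45
tcp_pos: [507.8, 223.3, 168.8]
tcp_rot: [0.031, 1.0, 0.001, 0.002]
force: [-6.1, -2.4, 17.8]
gripper_width: 0.1
```

Request:
servo_tool --motion '[{"tx": 0,"ty": 0,"tz": 0.3,"ax": 0,"ay": 0,"az": 0,"jaw": -1},{"tx": -0.02,"ty": -0.36,"tz": 0,"ax": 0,"ay": 0,"az": 0,"jaw": -1},{"tx": -0.03,"ty": -0.36,"tz": 0,"ax": 0,"ay": 0,"az": 0,"jaw": -1},{"tx": 0,"ty": 0,"tz": -0.2,"ax": 0,"ay": 0,"az": 0,"jaw": -1},{"tx": 0,"ty": 0,"tz": 0,"ax": 0,"ay": 0,"az": 0,"jaw": -1},{"tx": 0,"ty": 0,"tz": -0.07,"ax": 0,"ay": 0,"az": 0,"jaw": -1},{"tx": 0,"ty": 0,"tz": -0.02,"ax": 0,"ay": 0,"az": 0,"jaw": -1},{"tx": 0,"ty": 0,"tz": 0,"ax": 0,"ay": 0,"az": 0,"jaw": -1}]'

```text
time: 36.12
tcp_pos: [502.5, 150.9, 169.0]
tcp_rot: [0.031, 1.0, -0.0, 0.001]
force: [-6.9, -4.8, 17.4]
gripper_width: -0.1
```

Request:
servo_tool --motion '[{"tx": 0,"ty": 0,"tz": 0.35,"ax": 0,"ay": 0,"az": 0,"jaw": -1},{"tx": -0.02,"ty": -0.36,"tz": 0,"ax": 0,"ay": 0,"az": 0,"jaw": -1},{"tx": -0.03,"ty": -0.36,"tz": 0,"ax": 0,"ay": 0,"az": 0,"jaw": -1},{"tx": 0,"ty": 0,"tz": -0.2,"ax": 0,"ay": 0,"az": 0,"jaw": -1},{"tx": 0,"ty": 0,"tz": -0.05,"ax": 0,"ay": 0,"az": 0,"jaw": -1},{"tx": 0,"ty": 0,"tz": -0.05,"ax": 0,"ay": 0,"az": 0,"jaw": -1},{"tx": 0,"ty": 0,"tz": -0.03,"ax": 0,"ay": 0,"az": 0,"jaw": -1},{"tx": 0,"ty": 0,"tz": 0,"ax": 0,"ay": 0,"az": 0,"jaw": -1}]'

```text
time: 36.78
tcp_pos: [497.3, 79.2, 169.6]
tcp_rot: [0.031, 1.0, -0.0, 0.0]
force: [-4.9, -2.7, 11.8]
gripper_width: -0.2
```

Request:
servo_tool --motion '[{"tx": 0,"ty": 0,"tz": -0.01,"ax": 0,"ay": 0,"az": 0,"jaw": -1},{"tx": 0,"ty": 0,"tz": 0,"ax": 0,"ay": 0,"az": 0,"jaw": -1}]'

```text
time: 36.95
tcp_pos: [497.3, 79.3, 169.3]
tcp_rot: [0.031, 1.0, -0.0, 0.0]
force: [-5.6, -2.7, 14.1]
gripper_width: -0.3
```

Contact heights all agree (z ≈ 169 under load). Back off and look from above.

Request:
servo_tool --motion '[{"tx": 0,"ty": 0,"tz": 0.35,"ax": 0,"ay": 0,"az": 0,"jaw": -1},{"tx": 0,"ty": 0.25,"tz": 0.35,"ax": 0,"ay": 0,"az": 0,"jaw": -1},{"tx": 0,"ty": 0.3,"tz": 0.35,"ax": 0,"ay": 0,"az": 0,"jaw": -1},{"tx": 0,"ty": 0.3,"tz": 0.35,"ax": 0,"ay": 0,"az": 0,"jaw": -1},{"tx": -0.05,"ty": 0.25,"tz": 0.3,"ax": 0,"ay": 0,"az": 0,"jaw": -1},{"tx": -0.05,"ty": 0.1,"tz": 0,"ax": 0,"ay": 0,"az": 0,"jaw": -1},{"tx": 0,"ty": 0,"tz": 0,"ax": 0,"ay": 0,"az": 0,"jaw": -1},{"tx": 0,"ty": 0,"tz": 0,"ax": 0,"ay": 0,"az": 0,"jaw": -1}]'

```text
time: 37.62
tcp_pos: [487.0, 193.2, 329.3]
tcp_rot: [0.03, 1.0, -0.0, -0.0]
force: [0.0, -0.3, -0.6]
gripper_width: 0.0
```

```bash
python3 - <<'E'
from fit import *
d=bot.get_image('wrist'); save(d,'w25.png')
s=bot.get_image('side');e=bot.get_image('scene');save(e,'s25.png')
cv2.imwrite('pics/z25.png',np.vstack([cv2.resize(d['frame'][130:270,130:410,::-1],(800,400),interpolation=cv2.INTER_CUBIC)[:, :],cv2.resize(s['frame'][140:220,170:330,::-1],(800,200*2),interpolation=cv2.INTER_CUBIC)])[:800])
o=bot.get_obs();print(o['time'],o['tcp_pos'],o['force'],o['gripper_width'])
for i in range(4): print([np.round(np.subtract(proj(d,pts((524,184.4,-.062),i-1.5,a)[0]),(130,130))*800/280,0).tolist() for a in (0,.05,.1,.2)])
E
```

```text
37.7667 [486.99014754 191.3763664  328.35340469] [0.15894024 0.08717635 0.30049972] 0.13539797632729106
[[138.0, 74.0], [141.0, 70.0], [145.0, 65.0], [155.0, 56.0]]
[[138.0, 288.0], [142.0, 287.0], [146.0, 285.0], [156.0, 282.0]]
[[138.0, 502.0], [142.0, 504.0], [146.0, 505.0], [156.0, 507.0]]
[[139.0, 717.0], [142.0, 721.0], [146.0, 724.0], [156.0, 732.0]]
```

View pics/z25.png

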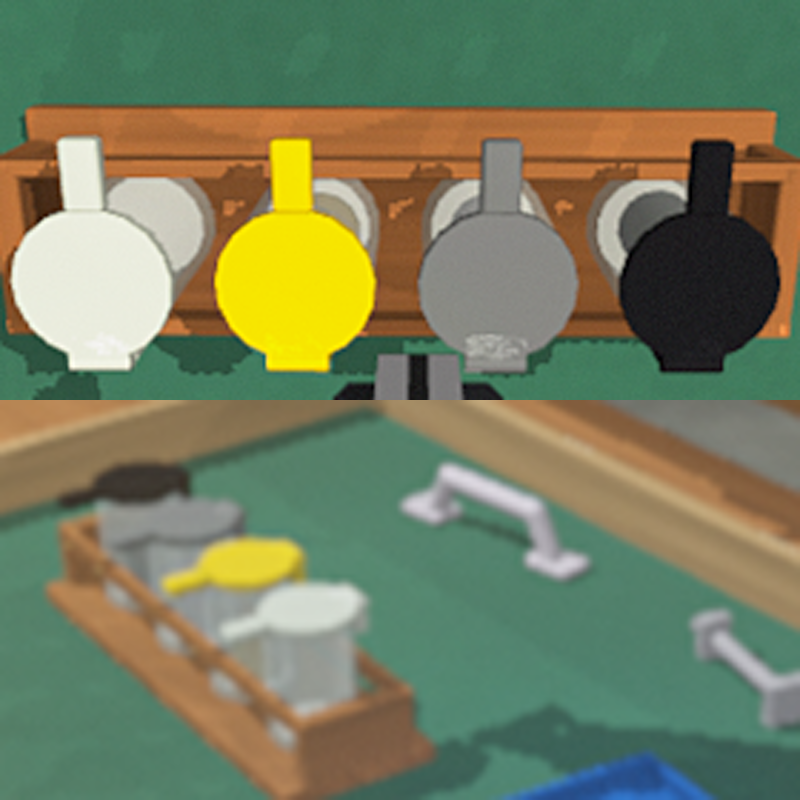

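View pics/s25.png

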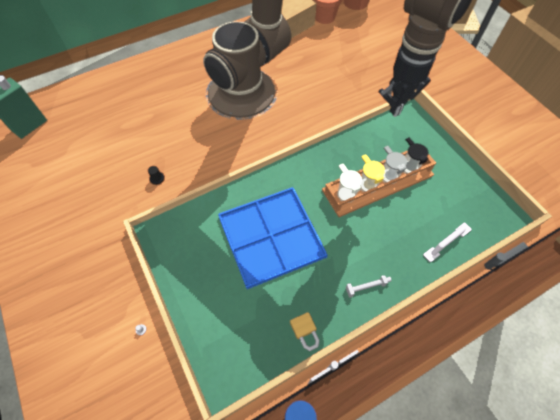

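```bash
python3 -c "
from cell import bot
print(bot.sign_off())"
```

```text
the job is handed in; nothing more can be done
None
```

I put the three fixings that lay in the tray (brass turn, galvanised cap nut, rubber stop) into the yellow, grey and black tubes. The tray held no china knob. I left the look-alikes outside the drawer alone: a second black stop and a second nut.

**Caps:** All four seemed to be ajar at the start: yellow, grey and black by about 0.3–0.4 rad, white by about 0.1. I pressed each with about 14–18 N. They all met the fingertips at the same height, the one expected for a shut cap.

**Last checks:**
- The wrist picture shows all four tabs level and within about 0.05 rad of shut.
- Wrist pictures after each drop showed the three fixings inside their tubes.
- The tray is empty, and the gate handle, padlock and coach bolt look unmoved in the scene picture.
- The white and black tabs sat 5–6 zoomed pixels (about 2 mm) sideways from the model, within calibration error. No other check failed or disagreed.

I handed the job in at about 38 s of the 210 s allowed; it reports no verdict.

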